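# Stand the turned finials in the glue-up stand and close the keeper

## Task

Swing the stand's keeper bail fully open, then pull the turned finials out of the carton one by one and stand each of them upright in a seat of its own in the stand, ball down in the ring and square block up, and when all are in, swing the bail fully closed so that its bar holds the stems against tipping while their ends are glued. Leave the other things on the bench where they are.

Things in the scene. Friction and masses are not known exactly. Their poses are not given: they have to be found in the camera images.
- stand: stand fixed on the bench: beech board 100 (x) x 300 (y) x 20 mm with four round seats in a row along y at x = 0 and a steel back rail. Origin at the centre of its underside, front (-x) towards the robot. A ball sunk in a seat has its centre at z = 37 mm (48 mm if it only lies on the board)
- rail_mid (a point): middle of the stand's fixed back rail, a 10 mm bar along the stand's y, at x = +18, z = 95 mm in the stand's frame, on end posts at y = -139 and +139 mm. It overhangs the seats, so no ball comes down past it from above: the ball passes under it (underside at z = 90 mm), in from the front just above the board
- bail (a joint): keeper bail of the stand, a 10 mm steel bar along y on two end arms. 0 = closed on its stop: bar 95 mm high, at x = -18 mm in the stand's frame, 26 mm clear between bar and rail for the stems. Grows (rad) as the bar swings up, over to the front (-x) and down; 1.0 = fully open on its stop, bar 82 mm high at x = -82 mm. Stiff, stays where left; about 3 N at the bar move it
- bail_grip (a point): centre of the dark wooden sleeve (16 mm thick, 44 mm long, along the stand's y) on the overhanging end of the bail's bar, y = +177 mm in the stand's frame: the place to hold the bail. Moves with it, 68 mm from the hinge line
- bail_pivot (a point): point of the bail's hinge line (along the stand's y) level with the sleeve: x = -38, y = +177, z = 30 mm in the stand's frame
- carton: open divided cardboard carton, 138 x 138 mm, 110 mm high, walls and dividers 3 mm and full height: two by two cells, each about 64 mm square. Origin at the centre of its underside. Stands loose on the bench, 1.2 kg
- seat_1 (a point): round seat in the stand's board, a hole 44 mm across with a chamfered edge; the point is its centre at the board's upper face (20 mm above the bench). Seats lie 66 mm apart, seat_1 at the stand's -y end, seat_4 at its +y end
- seat_2 (a point): round seat in the stand's board, a hole 44 mm across with a chamfered edge; the point is its centre at the board's upper face (20 mm above the bench). Seats lie 66 mm apart, seat_1 at the stand's -y end, seat_4 at its +y end
- seat_3 (a point): round seat in the stand's board, a hole 44 mm across with a chamfered edge; the point is its centre at the board's upper face (20 mm above the bench). Seats lie 66 mm apart, seat_1 at the stand's -y end, seat_4 at its +y end
- seat_4 (a point): round seat in the stand's board, a hole 44 mm across with a chamfered edge; the point is its centre at the board's upper face (20 mm above the bench). Seats lie 66 mm apart, seat_1 at the stand's -y end, seat_4 at its +y end
- finial_1: turned wooden finial, 154 mm long, about 0.1 kg, top-heavy: ball 56 mm across, round stem (18 mm where the bars hold it), square end block 32 x 32 x 34 mm. Origin at the ball's centre, own z axis along the stem: block from z = 92 to 126 mm, its flat sides face own x and y. Starts leaning about 0.3 rad in a cell of the carton, ball down. None if absent in this run
- finial_2: turned wooden finial, 154 mm long, about 0.1 kg, top-heavy: ball 56 mm across, round stem (18 mm where the bars hold it), square end block 32 x 32 x 34 mm. Origin at the ball's centre, own z axis along the stem: block from z = 92 to 126 mm, its flat sides face own x and y. Starts leaning about 0.3 rad in a cell of the carton, ball down. None if absent in this run
- finial_3: turned wooden finial, 154 mm long, about 0.1 kg, top-heavy: ball 56 mm across, round stem (18 mm where the bars hold it), square end block 32 x 32 x 34 mm. Origin at the ball's centre, own z axis along the stem: block from z = 92 to 126 mm, its flat sides face own x and y. Starts leaning about 0.3 rad in a cell of the carton, ball down. None if absent in this run
- finial_4: turned wooden finial, 154 mm long, about 0.1 kg, top-heavy: ball 56 mm across, round stem (18 mm where the bars hold it), square end block 32 x 32 x 34 mm. Origin at the ball's centre, own z axis along the stem: block from z = 92 to 126 mm, its flat sides face own x and y. Starts leaning about 0.3 rad in a cell of the carton, ball down. None if absent in this run
- glue_bottle: white glue bottle with a long nozzle, 38 mm across, 151 mm high, standing on the bench; a bystander to leave alone. Origin at the centre of its underside
- jar_clear: small jar with a black lid, 67 mm across, 80 mm high, standing on the bench; a bystander to leave alone. Origin at the centre of its underside

How it is judged:
By the outcome, as a careful person would: the job done as asked, in the order asked, and still so for the second after the job is handed in, with the robot touching nothing.
Of finial_1, finial_2, finial_3, finial_4 only 3 to 4 are there at a start; the rules pass over those that are not, and their reading is None.
At some moment in a run one of carton may be knocked a few centimetres aside while the robot is not near it.
Once in a run the grip may slacken for a moment while it holds something.
It also fails if it takes over 208 s, if anything falls off the work surface, if the arm or the gripper's body presses on something with over 40 N, if the wrist force passes 120 N, or if a joint passes its speed limit or range.

## Robot

A 6-joint arm with a two-finger parallel gripper is mounted at the origin on the work surface; the furniture and walls round the work are solid. World frame = base frame: x ahead of the robot, y to its left, z up, the work surface at z = 0. Lengths are in m, angles in rad, forces in N, time in s.
With the tool pointing down it reaches from about 0.35 to 0.775 m from the base axis. Payload 7.3 kg.
Tool frame: the origin (TCP) lies at the very end of the fingers, on their centre line; the grasp point (between the pads) lies 19 mm behind it; z points along the fingers, y is the line along which they close (so a half turn about z gives the same grasp; the last joint's range is limited). The gripper opens to 92 mm and grips with 3 to 60 N. Pads are 19 mm wide; open, the fingers measure 130 mm over their backs; the gripper's body (75 mm by 190 mm) begins 47 mm behind the grasp point.
Start: joints at [1.162, 0.342, 1.524, -0, 1.275, -0.146], TCP at [0.136, 0.507, 0.227] pointing down, gripper open.
Joint ranges: [-2.53, 2.53], [-0.77, 2.02], [0.04, 2.7], [-1, 4.14], [0.28, 2.66], [-3.11, 3.11]. Speed limits (rad/s): [2.57, 2.57, 3.14, 3.14, 3.14, 3.14].

## Interface

Orientations are given as [roll, pitch, yaw] about the fixed x, y, z axes, in that order (R = Rz(yaw) Ry(pitch) Rx(roll)).
In Python, from cell import robot gives the robot as it stands.
- The arm moves only by the tool apply_moves, never from a script. Its argument "rows" is a list of rows, each an object with "xyz": the shift along the tool's x, y, z in mm, a list of three; "turn": the turn about the tool's z in rad. A call has 1 to 10 rows; each row shifts and turns the commanded pose from where the row before left it, along the tool's axes as they then stand; what a row does not reach is not made up. A row lasts 1/8 s, in which the tool goes at most 62.5 mm and 10.7 degrees, less where a joint would pass 70% of its speed; a pose out of reach is approached as far as the arm can. A call with a gripper value outside its range is refused whole. "gripper" is the opening, from 0 (shut) to 1 (fully open), set as the call begins (left out, the last holds). The fingers move at their own pace and stop on an object; "newtons" is the grip in N (left out, the last holds). Time passes only in rows, so rows that do not move let the fingers close. It gives the time, the measured TCP pose, the force and the opening at its end, in the units of the state.
- robot.observe(): the state, without advancing time (a new reading comes with each control period).
- robot.read_camera(name): name is "scene" or "top" or "wrist"; returns a dict with "frame" (384x512x3 uint8, blue, green, red), "mtx" (3x3 intrinsics, pixels), "distortion" ([k1, k2, p1, p2, k3] as OpenCV has them; the pictures are not rectified), "R" (3x3) and "t" (3): a world point X has camera coordinates R X + t; the wrist camera has in their place "T_tool_cam" (4x4, takes a point from camera to tool coordinates, whose origin is the TCP and whose axes are the flange's). Camera axes: x right, y down, z forward; pixel columns grow to the right and rows downward; lengths in m; the calibration is good to about 2 mm. A picture is of the moment at which its call begins: read the wrist's pose just before it. There is no depth.
- robot.hand_in(): hands the job in, once; it reports no verdict.
The state is a dict: "time": time; "qpos": joint angles; "qvel": joint speeds; "joint_efforts": joint torques, N m; "tool_pos": TCP position; "tool_rot": TCP orientation; "contact_force": force on the tool from outside, world axes, zero at the start; "torque": the same for the moment, N m; "opening": finger opening in m.
Only numpy, scipy, OpenCV 4.12 (cv2) and the standard library are available. Lean on these libraries where they do the work, as an engineer would, in place of code of your own. Each camera call takes 0.05 s, during which the arm holds its last target. There are 200 camera calls.

## Working session

There is one attempt and no reset: what is moved stays moved. The work goes in short steps, Python scripts to look and compute and a tool call to move; the robot and the scene stay as the last step left them, time stands still between calls to the robot, and variables do not carry over. Pictures are saved under pics/ and viewed, on a budget of 14 in all, crops included, one or two more only if the job needs it, and the job is handed in when it is done.

Besides the shell and the picture viewer there is one more tool, called after ">>>" as a command line: name --argument value ..., lists and objects as JSON in quotes. apply_moves: Moves the arm, as the interface text tells. Its arguments: {"type":"object","properties":{"rows":{"type":"array"},"gripper":{"type":"number"},"newtons":{"type":"number"}},"required":["rows"]}

```bash
ls; mkdir -p pics
cat > h.py <<'E'
import numpy as np, cv2
from cell import robot
from scipy.spatial.transform import Rotation as Ro
def snap(name,fn):
    o=robot.observe(); c=robot.read_camera(name); cv2.imwrite('pics/'+fn,c['frame'])
    return o,c
def ext(o,c):
    if 'R' in c: return np.array(c['R']),np.array(c['t'])
    T=np.eye(4);T[:3,:3]=Ro.from_euler('xyz',o['tool_rot']).as_matrix();T[:3,3]=o['tool_pos']
    M=np.linalg.inv(T@np.array(c['T_tool_cam']));return M[:3,:3],M[:3,3]
def proj(o,c,P):
    R,t=ext(o,c);return cv2.projectPoints(np.array(P,float).reshape(-1,3),cv2.Rodrigues(R)[0],t,np.array(c['mtx']),np.array(c['distortion']))[0].reshape(-1,2)
def ray(o,c,uv):
    R,t=ext(o,c);p=cv2.undistortPoints(np.array(uv,float).reshape(-1,1,2),np.array(c['mtx']),np.array(c['distortion'])).reshape(-1,2)
    d=np.c_[p,np.ones(len(p))]@R;return -R.T@t,d/np.linalg.norm(d,axis=1)[:,None]
def atz(o,c,uv,z):
    C,d=ray(o,c,uv);return C+d*((z-C[2])/d[:,2])[:,None]
E
python3 - <<'E'
from h import *
o,c=snap('top','top0.png');o2,c2=snap('scene','sc0.png')
print(o); 
for k in (c,c2): print(-np.array(k['R']).T@k['t'],k['mtx'])
cv2.imwrite('pics/both0.png',np.vstack([c['frame'],c2['frame']])[:, :])
E
```

```text
pics
{'time': 0.0, 'qpos': array([ 1.16201773e+00,  3.42729608e-01,  1.52500534e+00,  5.22503618e-06,
        1.27539947e+00, -1.45992234e-01]), 'qvel': array([ 0.00035586,  0.00148382, -0.00068934, -0.00049935,  0.00056765,
       -0.00155085]), 'joint_efforts': array([ 3.82552080e-04, -4.31232512e+01, -2.44226682e+01,  7.18720886e-02,
        5.58517501e-02, -1.05313893e-04]), 'tool_pos': array([0.1361919 , 0.50661102, 0.22604547]), 'tool_rot': array([-3.14006802e+00, -2.29230101e-04,  2.87880459e+00]), 'contact_force': array([0.12260443, 0.18013646, 0.6274615 ]), 'torque': array([-0.02904835,  0.04301676, -0.01864989]), 'opening': 0.09194654897865484}
[ 0.32180913 -0.03875073  1.1924663 ] [[377.5274797    0.         257.49510289]
 [  0.         377.5274797  185.06614038]
 [  0.           0.           1.        ]]
[-0.12756643 -0.82232947  0.73753863] [[354.02315876   0.         256.91099032]
 [  0.         354.02315876 193.34599367]
 [  0.           0.           1.        ]]
```

View pics/top0.png

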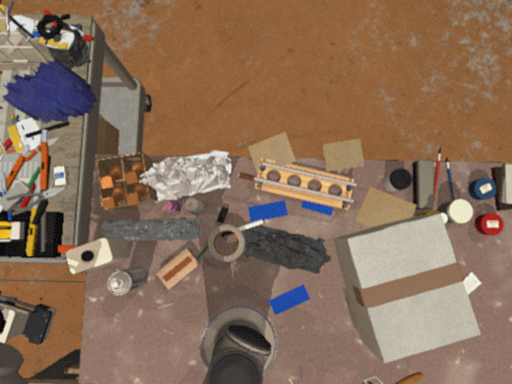

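View pics/sc0.png

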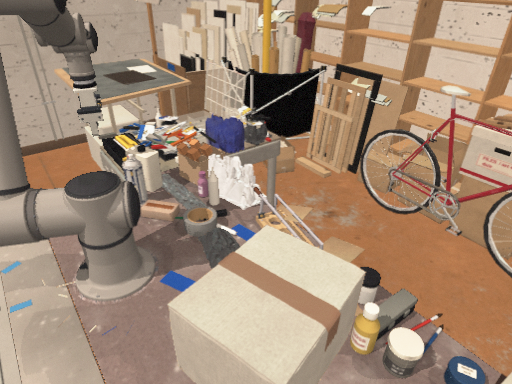

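Run:
```python
from h import *
f=cv2.imread('pics/top0.png')
a=cv2.resize(f[145:220,230:370],None,fx=5.7,fy=5.7,interpolation=3)[:300,:798]
a=cv2.resize(f[150:216,232:364],(792,396),interpolation=3)
b=cv2.resize(f[145:217,88:160],(432,432),interpolation=3)
a=cv2.resize(f[150:216,232:364],(528*3//2,264*3//2),interpolation=3)
w=np.zeros((600,800,3),np.uint8); a=cv2.resize(f[158:210,236:360],(124*6,52*6),interpolation=3);w[:312,:744]=a
b=cv2.resize(f[148:214,90:156],(66*4+22,286),interpolation=3)
w[314:600,:286]=b
cv2.imwrite('pics/z0.png',w)
```

```text
(no output)
```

View pics/z0.png

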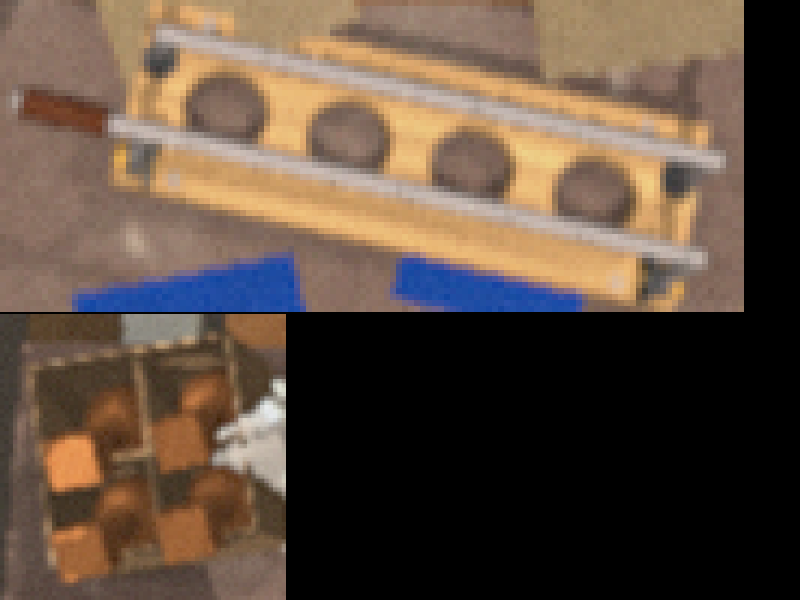

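Run:
```python
from h import *
o,c=snap('top','t1.png')
z=np.array([(594,192),(470,165),(348,137),(226,107)])/6+[236,158]
P=atz(o,c,z,0.015);print(P, np.linalg.norm(np.diff(P,axis=0),axis=1))
d=P[3]-P[0];yaw=np.arctan2(-d[0],d[1]);print('yaw',yaw,'centre',P.mean(0))
s=lambda x,y,h:P.mean(0)*[1,1,0]+Ro.from_euler('z',yaw).apply([x,y,h])
# check: rail ends, bar closed, sleeve
pts=[s(.018,-.139,.095),s(.018,.139,.095),s(-.018,-.139,.095),s(-.018,.177,.095)]
print((proj(o,c,pts)-[236,158])*6)
print('sleeve',s(-.018,.177,.095),'pivot',s(-.038,.177,.03), [s(0,y,.02) for y in(-.099,-.033,.033,.099)])
# carton top corners zoom coordinates
k=286/66
q=(np.array([(30,365-314+0),(232,335-314),(258,540-314),(58,580-314)]))/k+[90,148]
C=atz(o,c,q,0.11);print('carton',C,C.mean(0),np.linalg.norm(np.diff(C,axis=0),axis=1))
```

```text
[[ 0.46837631 -0.292284    0.015     ]
 [ 0.48152915 -0.22706634  0.015     ]
 [ 0.49525151 -0.16282705  0.015     ]
 [ 0.51006671 -0.09847181  0.015     ]] [0.06653074 0.06568858 0.06603852]
yaw -0.21187862539144522 centre [ 0.48880592 -0.1951623   0.015     ]
[[714.90875578 156.18376348]
 [163.23193065  28.99929344]
 [700.78536547 227.23534223]
 [ 71.40124019  81.82123893]]
sleeve [ 0.50843099 -0.01833511  0.095     ] pivot [ 0.48887824 -0.01412917  0.03      ] [array([ 0.46798653, -0.29194842,  0.02      ]), array([ 0.48186612, -0.22742434,  0.02      ]), array([ 0.49574572, -0.16290026,  0.02      ]), array([ 0.50962531, -0.09837618,  0.02      ])]
carton [[0.53317495 0.42247694 0.11      ]
 [0.55613059 0.28749777 0.11      ]
 [0.41777451 0.26238791 0.11      ]
 [0.38888347 0.39336892 0.11      ]] [0.47399088 0.34143288 0.11      ] [0.13691726 0.14061618 0.13412948]
```

```bash
cat >> h.py <<'E'
SC=np.array([0.4888,-0.1952,0]);SY=-0.2119
def S(x,y,z): return SC+Ro.from_euler('z',SY).apply([x,y,z])
def sleeve(th,y=.177):
    a=0.2985-th; return S(-.038+.068*np.sin(a),y,.03+.068*np.cos(a))
def mv(goal,yaw=None):
    # tool-frame shift in mm (z down tool) for world goal TCP; turn
    o=robot.observe();R=Ro.from_euler('xyz',o['tool_rot']);s=R.inv().apply(np.array(goal)-o['tool_pos'])*1000
    t=None
    if yaw is not None: t=-((yaw-o['tool_rot'][2]+np.pi)%(2*np.pi)-np.pi)
    print('shift',np.round(s,1),'turn',t,'at',np.round(o['tool_pos'],4),np.round(o['tool_rot'],3),'F',np.round(o['contact_force'],1),'op',round(o['opening'],4),'t',o['time'])
E
python3 - <<'E'
from h import *
o,c=snap('top','t1.png')
for th in np.arange(0,.6,.1): print(th,((proj(o,c,[sleeve(th),sleeve(th,-.139)])-[236,158])*6).round(0).tolist(),sleeve(th))
mv(sleeve(.25)+[0,0,.05],1.359)
mv(sleeve(.25)+[0,0,.05],1.359-np.pi)
print(np.array(robot.read_camera('wrist')['T_tool_cam']).round(3))
E
```

```text
0.0 [[71.0, 82.0], [701.0, 227.0]] [ 0.50842681 -0.01837279  0.09499295]
0.1 [[68.0, 94.0], [699.0, 240.0]] [ 0.50198579 -0.01698713  0.09666472]
0.2 [[65.0, 107.0], [697.0, 253.0]] [ 0.49541379 -0.0155733   0.09767039]
0.30000000000000004 [[62.0, 120.0], [694.0, 267.0]] [ 0.48877647 -0.01414542  0.09799992]
0.4 [[59.0, 134.0], [692.0, 280.0]] [ 0.48214015 -0.01271775  0.09765002]
0.5 [[56.0, 147.0], [688.0, 294.0]] [ 0.47557113 -0.01130456  0.09662419]
shift [-479.1 -411.2   78.7] turn 1.519801705104248 at [0.1363 0.5068 0.2263] [-3.141 -0.     2.879] F [-0.1 -0.1  0.2] op 0.0919 t 0.2
shift [-479.1 -411.2   78.7] turn -1.621790948485545 at [0.1363 0.5068 0.2263] [-3.141 -0.     2.879] F [-0.1 -0.1  0.2] op 0.0919 t 0.2
[[-0.    -0.965 -0.263  0.07 ]
 [ 1.    -0.    -0.    -0.   ]
 [ 0.    -0.263  0.965 -0.159]
 [ 0.     0.     0.     1.   ]]
```

>>> apply_moves --rows '[{"xyz": [-40, -34, 0]}, {"xyz": [-40, -34, 0]}, {"xyz": [-40, -34, 0]}, {"xyz": [-40, -34, 0]}, {"xyz": [-40, -34, 0]}, {"xyz": [-40, -34, 0]}, {"xyz": [-40, -34, 0]}, {"xyz": [-40, -34, 0]}, {"xyz": [-40, -34, 0]}, {"xyz": [-40, -34, 0]}]'

```text
invalid input at $.rows[0]: expected keys xyz, turn
```

>>> apply_moves --rows '[{"xyz": [-40, -34, 0]}, {"xyz": [-39, -37, 0], "turn": 0.12}, {"turn": 0.175}, {"turn": 0.175}, {"turn": 0.175}, {"turn": 0.175}, {"turn": 0.175}, {"turn": 0.175}, {"turn": 0.175}, {"turn": 0.175}]'

```text
invalid input at $.rows[0]: expected keys xyz, turn
```

Run:
```python
from h import *
mv(sleeve(.22)+[0,0,-.008],1.359)
o,c=snap('wrist','w1.png')
for th in (.15,.2,.25,.3): print(th,proj(o,c,[sleeve(th),sleeve(th,.199),sleeve(th,.155)]).round().tolist())
print(robot.observe()['qpos'])
```

```text
shift [-481.1 -411.2  136.9] turn 1.5198005904006489 at [0.1363 0.5068 0.2264] [-3.141 -0.     2.879] F [-0.5  0.6 -0.1] op 0.0917 t 0.25
0.15 [[-36.0, 516.0], [-20.0, 516.0], [-51.0, 517.0]]
0.2 [[-37.0, 515.0], [-21.0, 514.0], [-52.0, 516.0]]
0.25 [[-38.0, 514.0], [-22.0, 513.0], [-53.0, 514.0]]
0.3 [[-38.0, 512.0], [-23.0, 511.0], [-54.0, 513.0]]
[ 1.16198383e+00  3.42234371e-01  1.52440774e+00 -7.80953175e-06
  1.27537456e+00 -1.45973174e-01]
```

View pics/w1.png

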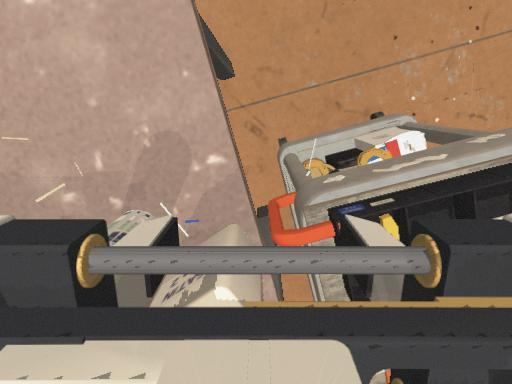

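That picture was taken before any motion, because the rows were refused. It shows only the gripper fingers (row ~260) and the bench edge. I'll resend with both keys.

>>> apply_moves --rows '[{"xyz": [-40, -34, 0], "turn": 0}, {"xyz": [-40, -34, 0], "turn": 0}, {"xyz": [-40, -34, 0], "turn": 0}, {"xyz": [-40, -34, 0], "turn": 0}, {"xyz": [-40, -34, 0], "turn": 0}, {"xyz": [-40, -34, 0], "turn": 0}, {"xyz": [-40, -34, 0], "turn": 0}, {"xyz": [-40, -34, 0], "turn": 0}, {"xyz": [-40, -34, 0], "turn": 0}, {"xyz": [-40, -34, 0], "turn": 0}]'

```text
time: 1.55
tool_pos: [0.4351, 0.0732, 0.2269]
tool_rot: [3.141, 0.0, 2.879]
contact_force: [1.1, 1.3, 0.1]
opening: 0.0919
```

>>> apply_moves --rows '[{"xyz": [-40, -34, 0], "turn": 0}, {"xyz": [-39, -37, 0], "turn": 0.12}, {"xyz": [0, 0, 0], "turn": 0.175}, {"xyz": [0, 0, 0], "turn": 0.175}, {"xyz": [0, 0, 0], "turn": 0.175}, {"xyz": [0, 0, 0], "turn": 0.175}, {"xyz": [0, 0, 0], "turn": 0.175}, {"xyz": [0, 0, 0], "turn": 0.175}, {"xyz": [0, 0, 0], "turn": 0.175}, {"xyz": [0, 0, 0], "turn": 0.175}]'

```text
time: 2.8
tool_pos: [0.4921, -0.0143, 0.2267]
tool_rot: [-3.142, -0.0, 1.353]
contact_force: [-1.0, -0.1, -0.1]
opening: 0.0917
```

Run:
```python
from h import *
mv(sleeve(.22)+[0,0,-.008],1.359)
o,c=snap('wrist','w1.png')
for th in (.15,.2,.25,.3): print(th,proj(o,c,[sleeve(th),sleeve(th,.199),sleeve(th,.155)]).round().tolist())
print(robot.observe()['qpos'])
```

```text
shift [ -0.5   2.1 136.9] turn -0.0059906542280403485 at [ 0.4921 -0.0143  0.2267] [-3.142 -0.     1.353] F [-1.  -0.1 -0.1] op 0.0917 t 2.8
0.15 [[266.0, 178.0], [266.0, 156.0], [266.0, 199.0]]
0.2 [[262.0, 178.0], [262.0, 156.0], [262.0, 199.0]]
0.25 [[259.0, 178.0], [259.0, 156.0], [259.0, 200.0]]
0.3 [[255.0, 178.0], [255.0, 156.0], [255.0, 200.0]]
[-1.85001445e-01  2.82370834e-01  1.61062507e+00  1.38290354e-04
  1.24861890e+00  3.96943535e-02]
```

View pics/w1.png

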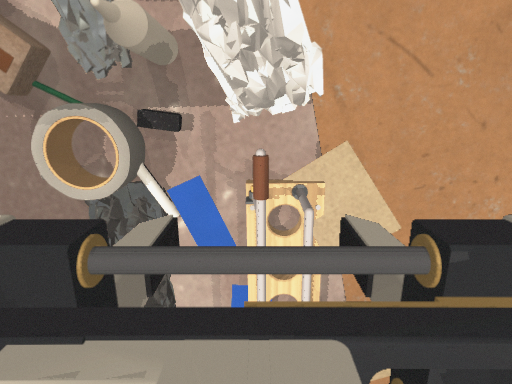

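>>> apply_moves --rows '[{"xyz": [0, 2, 30], "turn": 0}, {"xyz": [0, 0, 35], "turn": 0}, {"xyz": [0, 0, 35], "turn": 0}, {"xyz": [0, 0, 30], "turn": 0}, {"xyz": [0, 0, 17], "turn": 0}, {"xyz": [0, 0, 0], "turn": 0}]'

```text
time: 3.6
tool_pos: [0.4933, -0.0146, 0.0786]
tool_rot: [-3.139, 0.0, 1.361]
contact_force: [0.1, -1.2, 0.6]
opening: 0.0919
```

>>> apply_moves --rows '[{"xyz": [0, 0, 0], "turn": 0}, {"xyz": [0, 0, 0], "turn": 0}, {"xyz": [0, 0, 0], "turn": 0}, {"xyz": [0, 0, 0], "turn": 0}, {"xyz": [0, 0, 0], "turn": 0}, {"xyz": [0, 0, 0], "turn": 0}, {"xyz": [0, 0, 0], "turn": 0}, {"xyz": [0, 0, 0], "turn": 0}]' --gripper 0.1 --newtons 15

```text
time: 4.6
tool_pos: [0.4941, -0.0147, 0.0797]
tool_rot: [-3.142, -0.0, 1.359]
contact_force: [0.2, -0.2, 0.0]
opening: 0.0166
```

Run:
```python
from h import *
mv(sleeve(.22)-[0,0,.019],1.359)
for th in (.2,.3,.4,.5,.6,.7,.8,.9,1.0,1.02): mv(sleeve(th)-[0,0,.019])
```

```text
shift [-0.5  0.1  0.9] turn -0.000218862946356424 at [ 0.4941 -0.0147  0.0797] [-3.142 -0.     1.359] F [ 0.2 -0.2  0. ] op 0.0166 t 4.6
shift [-0.5  1.5  1. ] turn None at [ 0.4941 -0.0147  0.0797] [-3.142 -0.     1.359] F [ 0.2 -0.2  0. ] op 0.0166 t 4.6
shift [-0.5 -5.3  0.7] turn None at [ 0.4941 -0.0147  0.0797] [-3.142 -0.     1.359] F [ 0.2 -0.2  0. ] op 0.0166 t 4.6
shift [ -0.5 -12.1   1. ] turn None at [ 0.4941 -0.0147  0.0797] [-3.142 -0.     1.359] F [ 0.2 -0.2  0. ] op 0.0166 t 4.6
shift [ -0.5 -18.8   2. ] turn None at [ 0.4941 -0.0147  0.0797] [-3.142 -0.     1.359] F [ 0.2 -0.2  0. ] op 0.0166 t 4.6
shift [ -0.5 -25.4   3.7] turn None at [ 0.4941 -0.0147  0.0797] [-3.142 -0.     1.359] F [ 0.2 -0.2  0. ] op 0.0166 t 4.6
shift [ -0.5 -31.8   6.1] turn None at [ 0.4941 -0.0147  0.0797] [-3.142 -0.     1.359] F [ 0.2 -0.2  0. ] op 0.0166 t 4.6
shift [ -0.5 -37.9   9. ] turn None at [ 0.4941 -0.0147  0.0797] [-3.142 -0.     1.359] F [ 0.2 -0.2  0. ] op 0.0166 t 4.6
shift [ -0.5 -43.7  12.6] turn None at [ 0.4941 -0.0147  0.0797] [-3.142 -0.     1.359] F [ 0.2 -0.2  0. ] op 0.0166 t 4.6
shift [ -0.5 -49.1  16.7] turn None at [ 0.4941 -0.0147  0.0797] [-3.142 -0.     1.359] F [ 0.2 -0.2  0. ] op 0.0166 t 4.6
shift [ -0.5 -50.2  17.6] turn None at [ 0.4941 -0.0147  0.0797] [-3.142 -0.     1.359] F [ 0.2 -0.2  0. ] op 0.0166 t 4.6
```

>>> apply_moves --rows '[{"xyz": [0, -5.5, 0], "turn": 0}, {"xyz": [0, -7, 0], "turn": 0}, {"xyz": [0, -6.5, 1], "turn": 0}, {"xyz": [0, -6.5, 2], "turn": 0}, {"xyz": [0, -6.5, 2.5], "turn": 0}, {"xyz": [0, -6, 3], "turn": 0}, {"xyz": [0, -6, 3.5], "turn": 0}, {"xyz": [0, -5.5, 4.5], "turn": 0}, {"xyz": [0, -1.5, 1.5], "turn": 0}, {"xyz": [0, 0, 0], "turn": 0}]'

```text
time: 5.85
tool_pos: [0.4444, -0.004, 0.0621]
tool_rot: [3.141, -0.0, 1.359]
contact_force: [1.8, 0.4, 8.2]
opening: 0.0157
```

Run:
```python
from h import *
for th in (.9,.95,1.0,1.05): mv(sleeve(th)-[0,0,.019])
```

```text
shift [-0.6  7.1 -5. ] turn None at [ 0.4444 -0.004   0.0621] [ 3.141 -0.     1.359] F [1.8 0.4 8.2] op 0.0157 t 5.85
shift [-0.6  4.4 -3. ] turn None at [ 0.4444 -0.004   0.0621] [ 3.141 -0.     1.359] F [1.8 0.4 8.2] op 0.0157 t 5.85
shift [-0.6  1.7 -0.8] turn None at [ 0.4444 -0.004   0.0621] [ 3.141 -0.     1.359] F [1.8 0.4 8.2] op 0.0157 t 5.85
shift [-0.6 -0.8  1.4] turn None at [ 0.4444 -0.004   0.0621] [ 3.141 -0.     1.359] F [1.8 0.4 8.2] op 0.0157 t 5.85
```

>>> apply_moves --rows '[{"xyz": [0, -1.5, 2], "turn": 0}, {"xyz": [0, 0, 0], "turn": 0}, {"xyz": [0, 0, 0], "turn": 0}]'

```text
time: 6.22
tool_pos: [0.4445, -0.004, 0.0613]
tool_rot: [3.137, -0.0, 1.359]
contact_force: [4.1, 1.7, 18.0]
opening: 0.0151
```

>>> apply_moves --rows '[{"xyz": [0, 0, 0], "turn": 0}, {"xyz": [0, 0, 0], "turn": 0}, {"xyz": [0, 0, 0], "turn": 0}, {"xyz": [0, 0, -30], "turn": 0}, {"xyz": [0, 0, -50], "turn": 0}, {"xyz": [0, 0, -50], "turn": 0}, {"xyz": [0, 0, -50], "turn": 0}, {"xyz": [0, 0, -45], "turn": 0}]' --gripper 0.75

```text
time: 7.22
tool_pos: [0.4422, -0.0036, 0.2861]
tool_rot: [-3.141, 0.0, 1.359]
contact_force: [1.1, 0.1, -0.5]
opening: 0.0686
```

>>> apply_moves --rows '[{"xyz": [40, -6, -2], "turn": 0}, {"xyz": [45, -6, 0], "turn": 0}, {"xyz": [45, -6, 0], "turn": 0}, {"xyz": [45, -6, 0], "turn": 0}, {"xyz": [45, -6, 0], "turn": 0}, {"xyz": [45, -6, 0], "turn": 0}, {"xyz": [20, -2, 0], "turn": 0}, {"xyz": [0, 0, 0], "turn": 0}, {"xyz": [0, 0, 0], "turn": 0}]'

```text
time: 8.35
tool_pos: [0.4656, 0.2817, 0.2866]
tool_rot: [-3.141, 0.001, 1.358]
contact_force: [-0.9, -0.6, -0.4]
opening: 0.0688
```

Run:
```python
from h import *
mv([.465,.28,.28],1.359)
o,c=snap('top','t2.png')
for th in (.95,1.0): print(((proj(o,c,[sleeve(th),sleeve(th,-.139)])-[236,158])*6).round(0).tolist())
a=cv2.resize(c['frame'][158:210,236:360],(124*4,52*4),interpolation=3)
o,c=snap('wrist','w2.png')
w=np.zeros((592,512,3),np.uint8);w[:384]=c['frame'];w[384:,:496]=a
cv2.imwrite('pics/v2.png',w)
```

```text
shift [-1.8 -0.2  6.6] turn -0.0010443617558748564 at [0.4656 0.2817 0.2866] [-3.141e+00  1.000e-03  1.358e+00] F [-0.9 -0.6 -0.4] op 0.0688 t 8.35
[[43.0, 205.0], [671.0, 351.0]]
[[42.0, 211.0], [669.0, 356.0]]
```

View pics/v2.png

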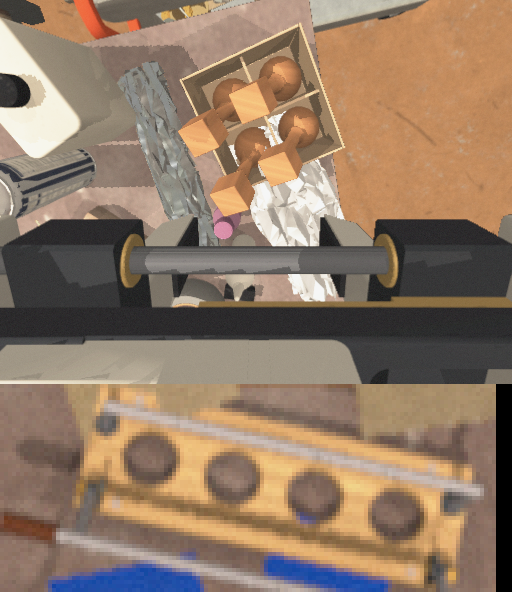

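The picture shows the bail open: the sleeve in the lower panel is at about (30, 526), which matches angle 1.0. All 4 finials are in the carton, with blocks near (252,100), (203,132), (281,162) and (232,192), all leaning down-left.

Run:
```python
from h import *
f=cv2.imread('pics/w2.png')
cv2.imwrite('pics/z2.png',cv2.resize(f[20:220,170:360],(570,600),interpolation=3))
```

```text
(no output)
```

View pics/z2.png

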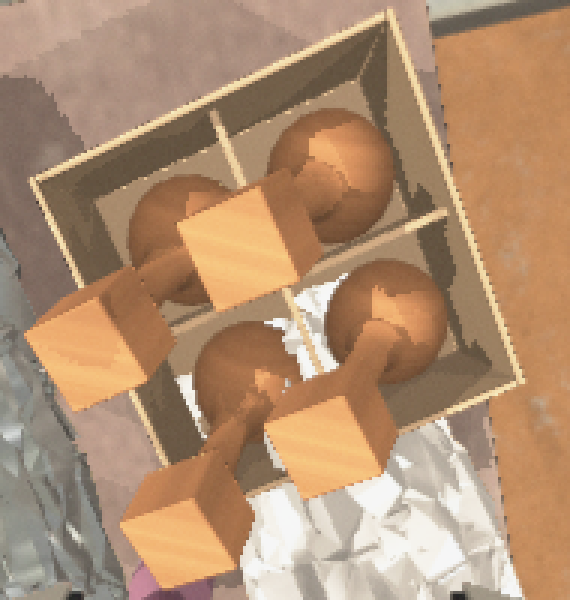

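```bash
cat > fit.py <<'E'
from h import *
from scipy.optimize import least_squares
def faces(f,roi=(20,220,165,360),vmin=180,amin=350):
    y0,y1,x0,x1=roi; g=cv2.resize(f[y0:y1,x0:x1],None,fx=3,fy=3,interpolation=3).astype(int)
    b,gr,r=g[...,0],g[...,1],g[...,2]
    m=((r>vmin)&(r-b>60)&(gr-b>25)).astype(np.uint8)
    m=cv2.morphologyEx(m,cv2.MORPH_OPEN,np.ones((7,7)))
    out=[]
    for k in cv2.findContours(m,cv2.RETR_EXTERNAL,cv2.CHAIN_APPROX_NONE)[0]:
        A=cv2.contourArea(k)
        if A<amin*9: continue
        h=cv2.convexHull(k)
        q=cv2.boxPoints(cv2.minAreaRect(h))
        p=cv2.approxPolyDP(h,0.06*cv2.arcLength(h,True),True).reshape(-1,2)
        out.append((A/9,(p+1)/3-.33+[x0,y0],q/3+[x0,y0]))
    return out,m
E
python3 - <<'E'
from fit import *
f=cv2.imread('pics/w2.png')
for v in (170,185,200):
  r,m=faces(f,vmin=v)
  print(v);[print(round(A),p.round(1).tolist()) for A,p,q in r]
g=f[20:220,165:360]
for (x,y) in [(245,260),(290,240),(100,340),(160,340),(330,440),(380,440)]: print(f[20+y//3,170+x//3])
E
```

```text
170
1003 [[239.7, 171.0], [248.7, 209.7], [224.0, 215.7], [210.0, 193.0]]
1060 [[252.0, 143.0], [283.7, 147.0], [297.7, 177.7], [270.0, 185.7]]
367 [[310.7, 117.0], [311.7, 133.7], [288.0, 137.7], [291.0, 118.0]]
989 [[205.7, 113.0], [218.7, 147.7], [194.0, 156.7], [179.0, 130.0]]
1265 [[242.0, 62.0], [270.7, 100.0], [269.7, 125.7], [241.0, 124.7], [226.0, 105.7]]
439 [[295.7, 70.0], [292.7, 82.7], [269.0, 80.7], [277.0, 63.0], [288.7, 61.0]]
5751 [[299.0, 23.0], [359.7, 23.0], [359.7, 219.7]]
185
819 [[226.7, 176.0], [247.7, 209.7], [224.0, 215.7], [210.0, 194.0]]
822 [[284.7, 152.0], [296.7, 178.7], [270.0, 185.7], [258.0, 161.0]]
886 [[202.7, 120.0], [217.7, 147.7], [194.0, 156.7], [179.0, 130.0]]
1073 [[256.7, 83.0], [267.7, 120.7], [241.0, 123.7], [229.0, 94.0]]
5430 [[356.7, 24.0], [345.0, 219.7], [315.0, 37.0]]
200
669 [[234.7, 186.0], [247.7, 209.7], [224.0, 215.7], [210.0, 194.0]]
808 [[284.7, 152.0], [296.7, 178.7], [270.0, 185.7], [258.0, 161.0]]
852 [[202.7, 120.0], [217.7, 147.7], [194.0, 156.7], [179.0, 130.0]]
1011 [[256.7, 83.0], [267.7, 120.7], [242.0, 123.7], [229.0, 94.0]]
[122 186 244]
[ 79 116 171]
[110 171 236]
[ 68 108 159]
[122 190 244]
[ 77 117 174]
```

```bash
cat >> fit.py <<'E'
def fitf(o,c,ball,cor,zb=.031):
    cor=np.array(cor,float);ball=np.array(ball,float)
    def pts(p):
        ax=np.array([p[2],p[3],np.sqrt(max(1e-6,1-p[2]**2-p[3]**2))])
        e=np.array([np.cos(p[4]),np.sin(p[4]),0]);e-=ax*(e@ax);e/=np.linalg.norm(e);n=np.cross(ax,e)
        b=np.array([p[0],p[1],zb]);t=b+.126*ax
        return np.array([b]+[t+.016*(s*e+u*n) for s,u in((1,1),(1,-1),(-1,-1),(-1,1))])
    b0=atz(o,c,ball,zb)[0];t0=atz(o,c,cor.mean(0),.15)[0];d=(t0-b0)/.126
    best=None
    for a in np.arange(4)*np.pi/2+.2:
        for fl in (1,-1):
            cc=cor[::fl]
            r=least_squares(lambda p:((proj(o,c,pts(p))-np.r_[ball[None],cc])*[[.7]]+0).ravel(),[b0[0],b0[1],d[0],d[1],a])
            if best is None or r.cost<best.cost: best=r
    p=best.x; tl=np.hypot(p[2],p[3])
    P=np.r_[p[:2],zb]; ax=np.array([p[2],p[3],np.sqrt(1-tl**2)])
    yaw=(p[4]+np.pi/4)%(np.pi/2)-np.pi/4
    print('ball',P[:2].round(4),'tilt',round(np.arcsin(tl),3),'dir',round(np.arctan2(p[3],p[2]),3),'blockyaw',round(yaw,3),'blk ctr',(P+.109*ax).round(4),'rms px',round(np.sqrt(2*best.cost/10),2))
    return P,ax,yaw
E
python3 - <<'E'
from fit import *
o=robot.observe();c=robot.read_camera('wrist')
T=np.array([170,20])
zz=lambda L:np.array(L)/3+T
fs={'A':((332,175),[(177,238),(275,203),(308,283),(213,311)]),
'B':((187,240),[(26,335),(105,300),(146,380),(76,410)]),
'C':((252,382),[(120,525),(205,487),(238,562),(163,590)]),
'D':((388,321),[(264,426),(345,396),(383,474),(304,498)])}
for k,(b,q) in fs.items(): print(k); fitf(o,c,zz(b),zz(q))
q=atz(o,c,zz([(32,180),(392,12),(522,380)]),.11);print(q,np.linalg.norm(np.diff(q,axis=0),axis=1))
# centre & yaw
ctr=(q[0]+q[2])/2;print('ctr',ctr,'yaw edges',[np.arctan2(*(d[[1,0]])) for d in np.diff(q,axis=0)])
E
```

```text
A
ball [0.5151 0.376 ] tilt 0.409 dir -2.573 blockyaw 0.107 blk ctr [0.4786 0.3527 0.131 ] rms px 1.51
B
ball [0.4479 0.3628] tilt 0.371 dir -2.331 blockyaw 0.179 blk ctr [0.4207 0.3342 0.1326] rms px 0.73
C
ball [0.4612 0.2944] tilt 0.357 dir -2.306 blockyaw 0.192 blk ctr [0.4356 0.2661 0.1331] rms px 0.88
D
ball [0.5285 0.3091] tilt 0.409 dir -2.586 blockyaw 0.212 blk ctr [0.4917 0.2862 0.131 ] rms px 0.38
[[0.4052884  0.39139165 0.11      ]
 [0.53855799 0.41703508 0.11      ]
 [0.56418289 0.28474673 0.11      ]] [0.13571429 0.13474734]
ctr [0.48473564 0.33806919 0.11      ] yaw edges [np.float64(0.19009440853951823), np.float64(-1.3794610336327102)]
```

>>> apply_moves --rows '[{"xyz": [0, 0, 0], "turn": 0.167}, {"xyz": [0, 0, 0], "turn": 0.167}, {"xyz": [0, 0, 0], "turn": 0.167}, {"xyz": [0, 0, 0], "turn": 0.167}, {"xyz": [0, 0, 0], "turn": 0.167}, {"xyz": [0, 0, 0], "turn": 0.167}, {"xyz": [0, 0, 0], "turn": 0.167}, {"xyz": [26, 2, 30], "turn": 0}, {"xyz": [0, 0, 40], "turn": 0}, {"xyz": [0, 0, 20], "turn": 0}]' --gripper 0.565

```text
time: 9.75
tool_pos: [0.491, 0.2845, 0.1946]
tool_rot: [3.141, 0.003, 0.188]
contact_force: [-0.4, -0.8, 0.7]
opening: 0.0521
```

Run:
```python
from h import *
mv([.4921,.2842,.117],.19)
```

```text
shift [ 1.3  0.4 77.6] turn -0.001635325335179516 at [0.491  0.2845 0.1946] [3.141e+00 3.000e-03 1.880e-01] F [-0.4 -0.8  0.7] op 0.0521 t 9.75
```

>>> apply_moves --rows '[{"xyz": [1, 0, 30], "turn": 0}, {"xyz": [0, 0, 15], "turn": 0}, {"xyz": [0, 0, 10], "turn": 0}, {"xyz": [0, 0, 0], "turn": 0}]'

```text
time: 10.25
tool_pos: [0.4925, 0.2859, 0.1417]
tool_rot: [-3.142, 0.0, 0.19]
contact_force: [0.2, -0.3, -0.3]
opening: 0.0522
```

>>> apply_moves --rows '[{"xyz": [0, 0, 8], "turn": 0}, {"xyz": [0, 0, 8], "turn": 0}, {"xyz": [0, 0, 6], "turn": 0}, {"xyz": [0, 0, 0], "turn": 0}]'

```text
time: 10.75
tool_pos: [0.4922, 0.2859, 0.1191]
tool_rot: [3.141, 0.001, 0.19]
contact_force: [-0.6, -0.9, -0.6]
opening: 0.0518
```

>>> apply_moves --rows '[{"xyz": [0, 0, 0], "turn": 0}, {"xyz": [0, 0, 0], "turn": 0}, {"xyz": [0, 0, 0], "turn": 0}, {"xyz": [0, 0, 0], "turn": 0}, {"xyz": [0, 0, 0], "turn": 0}]' --gripper 0.2 --newtons 6

```text
time: 11.38
tool_pos: [0.4928, 0.2865, 0.12]
tool_rot: [-3.141, -0.001, 0.19]
contact_force: [0.2, 3.1, 1.3]
opening: 0.0355
```

>>> apply_moves --rows '[{"xyz": [5, 0, -2], "turn": 0}, {"xyz": [6, 0, -2], "turn": 0}, {"xyz": [6, 0, -1.5], "turn": 0}, {"xyz": [6, 0, -1], "turn": 0}, {"xyz": [6, -1, -1], "turn": 0}, {"xyz": [6, -4, -1], "turn": 0}, {"xyz": [4, -4, 0], "turn": 0}, {"xyz": [0, -4, 0], "turn": 0}, {"xyz": [0, -2, 0], "turn": 0}, {"xyz": [0, 0, 0], "turn": 0}]'

```text
time: 12.62
tool_pos: [0.5279, 0.3083, 0.1283]
tool_rot: [-3.142, -0.0, 0.19]
contact_force: [-0.3, 0.3, -1.3]
opening: 0.0323
```

Run:
```python
from h import *
mv([.5285,.3091,.127],.19)
o,c=snap('wrist','w3.png');o,d=snap('top','t3.png')
b=cv2.resize(d['frame'][140:220,85:165],(400,400),interpolation=3)
a=cv2.resize(c['frame'][0:300,100:440],(396,350),interpolation=2)
w=np.zeros((400,800,3),np.uint8);w[:,:400]=b;w[:350,404:]=a;cv2.imwrite('pics/v3.png',w)
```

```text
shift [ 0.8 -0.7  1.3] turn 6.966850946010794e-05 at [0.5279 0.3083 0.1283] [-3.142 -0.     0.19 ] F [-0.3  0.3 -1.3] op 0.0323 t 12.625
```

View pics/v3.png

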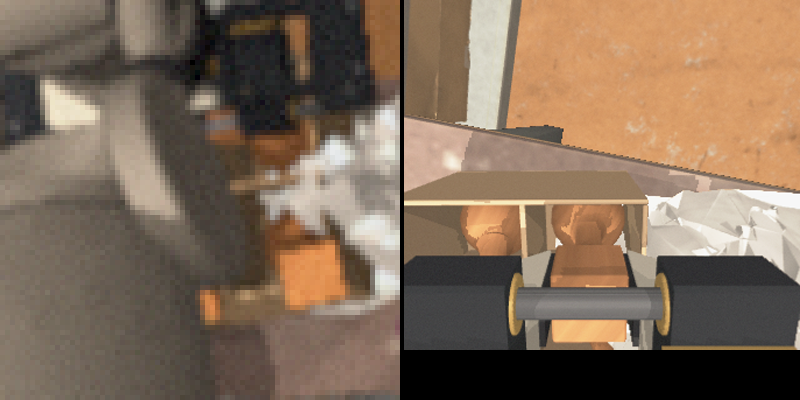

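Run:
```python
from h import *
o=robot.observe();c=robot.read_camera('wrist')
R=Ro.from_euler('xyz',o['tool_rot'])
for t in (-.2,-.1,0,.1,.2):
    # tool-frame: block centre at z=-.019+d ; ball .109 further, tilted in tool x
    b=np.array([.109*np.sin(t),0,-.019+.005+.109*np.cos(t)])
    P=o['tool_pos']+R.apply([b,b+[.028,0,0],b+[0,.028,0]])
    print(t,P[0].round(3),proj(o,c,P).round(0).tolist())
```

```text
-0.2 [0.507 0.304 0.036] [[258.0, 211.0], [258.0, 181.0], [290.0, 211.0]]
-0.1 [0.517 0.306 0.034] [[258.0, 199.0], [258.0, 168.0], [290.0, 199.0]]
0 [0.528 0.308 0.033] [[258.0, 187.0], [258.0, 156.0], [290.0, 187.0]]
0.1 [0.539 0.31  0.034] [[258.0, 175.0], [258.0, 143.0], [291.0, 175.0]]
0.2 [0.549 0.312 0.036] [[258.0, 163.0], [258.0, 130.0], [291.0, 163.0]]
```

>>> apply_moves --rows '[{"xyz": [0, 0, 0], "turn": 0}, {"xyz": [0, 0, 0], "turn": 0}, {"xyz": [0, 0, -10], "turn": 0}, {"xyz": [0, 0, -25], "turn": 0}, {"xyz": [0, 0, -25], "turn": 0}, {"xyz": [0, 0, -25], "turn": 0}, {"xyz": [0, 0, -25], "turn": 0}, {"xyz": [0, 0, -25], "turn": 0}, {"xyz": [0, 0, -25], "turn": 0}, {"xyz": [0, 0, 0], "turn": 0}]' --newtons 25

```text
time: 14.02
tool_pos: [0.5287, 0.3084, 0.2908]
tool_rot: [-3.141, -0.005, 0.19]
contact_force: [0.6, -0.8, -0.1]
opening: 0.0322
```

```bash
cat >> h.py <<'E'
def balltilt(fn):
    "find held ball in wrist image: fit circle from reddish-brown mask"
    o,c=snap('wrist',fn)
    R=Ro.from_euler('xyz',o['tool_rot'])
    for t in (-.2,-.1,0,.1,.2):
        b=np.array([.109*np.sin(t),0,-.019+.005+.109*np.cos(t)])
        P=o['tool_pos']+R.apply([b]);print(t,proj(o,c,P).round(0).tolist())
E
python3 - <<'E'
from h import *
balltilt('w4.png'); mv(S(-.035,-.099,.16),SY)
f=cv2.imread('pics/w4.png');cv2.imwrite('pics/w4c.png',cv2.resize(f[100:300,150:370],None,fx=2,fy=2))
E
```

```text
-0.2 [[258.0, 211.0]]
-0.1 [[258.0, 199.0]]
0 [[258.0, 187.0]]
0.1 [[258.0, 175.0]]
0.2 [[258.0, 163.0]]
shift [-204.7  564.4  128.3] turn 0.40164793667049015 at [0.5281 0.3081 0.2889] [-3.141e+00 -2.000e-03  1.900e-01] F [-0.3  0.3 -1.2] op 0.0319 t 14.075
```

View pics/w4c.png

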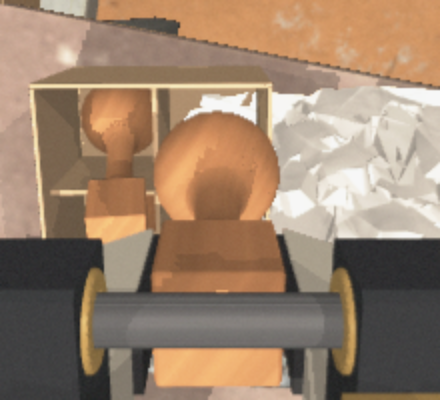

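The held ball is centred at about (258,186). The upright prediction is (258,187), so the finial hangs straight. Next I carry it to seat 1.

>>> apply_moves --rows '[{"xyz": [-7, 19, 0], "turn": 0}, {"xyz": [-14, 38, 0], "turn": 0}, {"xyz": [-14, 38, 0], "turn": 0}, {"xyz": [-14, 38, 0], "turn": 0}, {"xyz": [-14, 38, 0], "turn": 0}, {"xyz": [-14, 38, 0], "turn": 0}, {"xyz": [-14, 38, 0], "turn": 0}, {"xyz": [-14, 38, 0], "turn": 0}, {"xyz": [-14, 38, 0], "turn": 0}, {"xyz": [-14, 38, 0], "turn": 0}]'

```text
time: 15.32
tool_pos: [0.4644, -0.0726, 0.2869]
tool_rot: [-3.14, 0.002, 0.19]
contact_force: [0.1, -0.4, -0.2]
opening: 0.0316
```

>>> apply_moves --rows '[{"xyz": [-14, 38, 0], "turn": 0}, {"xyz": [-14, 38, 0], "turn": 0}, {"xyz": [-14, 38, 0], "turn": 0}, {"xyz": [-14, 38, 0], "turn": 0}, {"xyz": [-15, 51, 0], "turn": 0}, {"xyz": [0, 0, 0], "turn": 0.1}, {"xyz": [0, 0, 0], "turn": 0.15}, {"xyz": [0, 0, 0], "turn": 0.15}, {"xyz": [0, 0, 0], "turn": 0}, {"xyz": [0, 0, 0], "turn": 0}]'

```text
time: 16.58
tool_pos: [0.4338, -0.284, 0.2875]
tool_rot: [-3.141, 0.001, -0.207]
contact_force: [0.2, -0.5, -0.6]
opening: 0.0316
```

Run:
```python
from h import *
mv(S(-.035,-.099,.150),SY)
```

```text
shift [  0.2   0.7 137.5] turn 0.004696611632305725 at [ 0.4338 -0.284   0.2875] [-3.141e+00  1.000e-03 -2.070e-01] F [ 0.2 -0.5 -0.6] op 0.0316 t 16.575
```

>>> apply_moves --rows '[{"xyz": [0, 0, 20], "turn": 0}, {"xyz": [0, 0, 30], "turn": 0}, {"xyz": [0, 0, 30], "turn": 0}, {"xyz": [0, 0, 30], "turn": 0}, {"xyz": [0, 1, 20], "turn": 0}, {"xyz": [0, 0, 7], "turn": 0}, {"xyz": [0, 0, 0], "turn": 0}]'

```text
time: 17.45
tool_pos: [0.4338, -0.2851, 0.1512]
tool_rot: [-3.141, 0.0, -0.209]
contact_force: [0.5, 0.0, 0.0]
opening: 0.0321
```

>>> apply_moves --rows '[{"xyz": [5, 0, 0], "turn": 0}, {"xyz": [7, 0, 0], "turn": 0}, {"xyz": [7, 0, 0], "turn": 0}, {"xyz": [7, 0, 0], "turn": 0}, {"xyz": [6, 0, 0], "turn": 0}, {"xyz": [3, 0, 0], "turn": 0}, {"xyz": [0, 0, 0], "turn": 0}, {"xyz": [0, 0, 0], "turn": 0}]'

```text
time: 18.45
tool_pos: [0.4679, -0.2924, 0.1512]
tool_rot: [-3.141, 0.0, -0.21]
contact_force: [0.7, -1.1, -0.6]
opening: 0.0317
```

Run:
```python
from h import *
mv(S(0,-.099,.150),SY)
```

```text
shift [ 0.  -0.5  1.2] turn 0.0016851400900765867 at [ 0.4679 -0.2924  0.1512] [-3.141  0.    -0.21 ] F [ 0.7 -1.1 -0.6] op 0.0317 t 18.45
```

>>> apply_moves --rows '[{"xyz": [0, 0, 5], "turn": 0}, {"xyz": [0, 0, 5], "turn": 0}, {"xyz": [0, 0, 3], "turn": 0}, {"xyz": [0, 0, 2], "turn": 0}, {"xyz": [0, 0, 0], "turn": 0}]'

```text
time: 19.08
tool_pos: [0.4681, -0.2924, 0.1364]
tool_rot: [-3.141, -0.0, -0.21]
contact_force: [-0.2, -0.0, 1.9]
opening: 0.0321
```

>>> apply_moves --rows '[{"xyz": [0, 0, 1.5], "turn": 0}, {"xyz": [0, 0, 1.5], "turn": 0}, {"xyz": [0, 0, 0], "turn": 0}]'

```text
time: 19.45
tool_pos: [0.4689, -0.2925, 0.1358]
tool_rot: [3.141, -0.003, -0.21]
contact_force: [-3.4, 4.8, 17.0]
opening: 0.0319
```

>>> apply_moves --rows '[{"xyz": [-0.5, -1, -1], "turn": 0}, {"xyz": [0, 0, -0.5], "turn": 0}, {"xyz": [0, 0, 0], "turn": 0}]' --newtons 4

```text
time: 19.82
tool_pos: [0.4681, -0.2915, 0.135]
tool_rot: [3.142, -0.001, -0.21]
contact_force: [-0.5, 2.1, 4.9]
opening: 0.0319
```

>>> apply_moves --rows '[{"xyz": [0, 0, 0], "turn": 0}, {"xyz": [0, 0, 0], "turn": 0}, {"xyz": [0, 0, 0], "turn": 0}, {"xyz": [0, 0, 0], "turn": 0}]' --gripper 0.42

```text
time: 20.32
tool_pos: [0.4677, -0.2914, 0.1345]
tool_rot: [-3.141, 0.0, -0.21]
contact_force: [0.1, 0.1, 0.3]
opening: 0.0387
```

Run:
```python
from h import *
mv(S(0,-.099,.133),SY)
```

```text
shift [0.4 0.5 1.5] turn 0.001622086541721579 at [ 0.4677 -0.2914  0.1345] [-3.141  0.    -0.21 ] F [0.1 0.1 0.3] op 0.0387 t 20.325
```

>>> apply_moves --rows '[{"xyz": [0, 0, -10], "turn": 0}, {"xyz": [0, 0, -20], "turn": 0}, {"xyz": [0, 0, -30], "turn": 0}, {"xyz": [0, 0, -45], "turn": 0}, {"xyz": [0, 0, -45], "turn": 0}, {"xyz": [0, 0, 0], "turn": -0.1}, {"xyz": [0, 0, 0], "turn": -0.15}, {"xyz": [0, 0, 0], "turn": -0.15}, {"xyz": [3, -25, 0], "turn": 0}, {"xyz": [6, -50, 0], "turn": 0}]'

```text
time: 21.58
tool_pos: [0.4624, -0.2164, 0.285]
tool_rot: [3.141, -0.001, 0.187]
contact_force: [-0.5, 0.8, 0.6]
opening: 0.0385
```

Run:
```python
from h import *
mv([.425,.328,.285],.19)
```

```text
shift [ 6.470e+01 -5.418e+02 -2.000e-01] turn -0.00262343832994949 at [ 0.4624 -0.2164  0.285 ] [ 3.141e+00 -1.000e-03  1.870e-01] F [-0.5  0.8  0.6] op 0.0385 t 21.575
```

>>> apply_moves --rows '[{"xyz": [5, -50, 0], "turn": 0}, {"xyz": [6, -50, 0], "turn": 0}, {"xyz": [6, -50, 0], "turn": 0}, {"xyz": [6, -50, 0], "turn": 0}, {"xyz": [6, -50, 0], "turn": 0}, {"xyz": [6, -50, 0], "turn": 0}, {"xyz": [6, -50, 0], "turn": 0}, {"xyz": [6, -50, 0], "turn": 0}, {"xyz": [6, -50, 0], "turn": 0}, {"xyz": [6, -50, 0], "turn": 0}]'

```text
time: 22.82
tool_pos: [0.4258, 0.2878, 0.2857]
tool_rot: [-3.141, -0.001, 0.19]
contact_force: [1.1, 0.6, -0.1]
opening: 0.0385
```

>>> apply_moves --rows '[{"xyz": [6, -37, 0], "turn": 0}, {"xyz": [0, 0, 0], "turn": 0}, {"xyz": [0, 0, 0], "turn": 0}]' --gripper 0.75

```text
time: 23.2
tool_pos: [0.4249, 0.3231, 0.285]
tool_rot: [3.141, -0.0, 0.19]
contact_force: [-0.1, 0.7, 0.2]
opening: 0.0639
```

Run:
```python
from h import *
o,c=snap('wrist','w5.png');_,d=snap('top','t5.png')
print(o['tool_pos'],o['tool_rot'])
w=np.zeros((600,800,3),np.uint8)
w[:,:540]=cv2.resize(c['frame'][20:220,165:345],(540,600),interpolation=3)
w[:156,544:544+248]=cv2.resize(d['frame'][158:210,236:360][:, :],(248,104))[:104].repeat(1,0).__class__((0,)) if 0 else 0
t=cv2.resize(d['frame'][150:215,290:360],(256,238),interpolation=3);w[:238,544:]=t
s,_c=snap('scene','s5.png');t=cv2.resize(_c['frame'][180:260,250:340],(256,228),interpolation=3);w[240:468,544:]=t
cv2.imwrite('pics/v5.png',w)
P=S(0,-.099,.163);print((proj(o,d,[P])-[290,150])*256/70+[544,0])
print((proj(o,_c,[P,S(0,-.099,.037)])-[250,180])*256/90+[544,240])
```

```text
[0.42490621 0.32305135 0.28504775] [ 3.14126171e+00 -1.72997259e-04  1.90030894e-01]
[[749.96101721 123.31745655]]
[[718.84625856 348.88154301]
 [706.80289545 447.53463284]]
```

View pics/v5.png

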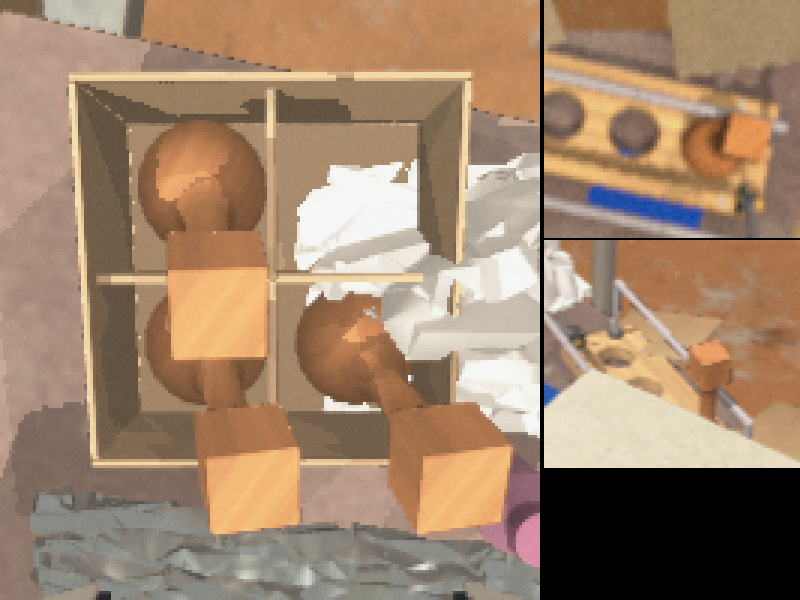

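The first finial stands in seat 1, its block in the right-hand panel at (747,137) against a predicted (750,123), so it leans slightly to the front. Three remain in the carton, which hasn't moved: blocks at about (218,313), (253,490) and (465,490) in the zoom.

Run:
```python
from fit import *
o,c=robot.observe(),robot.read_camera('wrist')
zz=lambda L:np.array(L)/3+[165,20]
fs={'A':((202,183),[(169,270),(266,266),(267,356),(173,360)]),
'B':((207,345),[(205,455),(299,447),(300,525),(212,533)]),
'C':((354,347),[(423,456),(511,447),(503,523),(418,533)])}
for k,(b,q) in fs.items(): print(k); fitf(o,c,zz(b),zz(q))
q=atz(o,c,zz([(70,77),(470,75),(92,463)]),.11);print(q.round(4),'ctr',((q[1]+q[2])/2).round(4),'yaw',np.arctan2(*(q[0]-q[2])[[1,0]]))
```

```text
A
ball [0.5164 0.3745] tilt 0.412 dir -2.667 blockyaw 0.219 blk ctr [0.4776 0.3545 0.1309] rms px 0.28
B
ball [0.4482 0.3607] tilt 0.364 dir -2.376 blockyaw 0.255 blk ctr [0.4203 0.3338 0.1329] rms px 0.29
C
ball [0.4598 0.2949] tilt 0.381 dir -2.287 blockyaw 0.272 blk ctr [0.4333 0.2643 0.1322] rms px 0.39
[[0.5374 0.4167 0.11  ]
 [0.5635 0.283  0.11  ]
 [0.4049 0.3915 0.11  ]] ctr [0.4842 0.3372 0.11  ] yaw 0.18755313664252937
```

>>> apply_moves --rows '[{"xyz": [-1, 30, 0], "turn": 0}, {"xyz": [-2, 31, 0], "turn": 0}, {"xyz": [0, 0, 30], "turn": -0.03}, {"xyz": [0, 0, 40], "turn": 0}, {"xyz": [0, 0, 40], "turn": 0}, {"xyz": [0, 0, 20], "turn": 0}, {"xyz": [0, 0, 10], "turn": 0}, {"xyz": [0, 0, 0], "turn": 0}]' --gripper 0.565

```text
time: 24.4
tool_pos: [0.4337, 0.2627, 0.1448]
tool_rot: [-3.142, 0.0, 0.219]
contact_force: [0.6, -0.8, 0.5]
opening: 0.0522
```

Run:
```python
from h import *
mv([.4337,.2624,.118],.22)
```

```text
shift [-0.   0.3 26.8] turn -0.0008636350270831983 at [0.4337 0.2627 0.1448] [-3.142  0.     0.219] F [ 0.6 -0.8  0.5] op 0.0522 t 24.4
```

>>> apply_moves --rows '[{"xyz": [0, 0, 9], "turn": 0}, {"xyz": [0, 0, 9], "turn": 0}, {"xyz": [0, 0, 7], "turn": 0}, {"xyz": [0, 0, 0], "turn": 0}]'

```text
time: 24.9
tool_pos: [0.4332, 0.263, 0.1191]
tool_rot: [3.141, 0.001, 0.22]
contact_force: [-0.8, 0.5, 0.4]
opening: 0.0518
```

>>> apply_moves --rows '[{"xyz": [0, 0, 0], "turn": 0}, {"xyz": [0, 0, 0], "turn": 0}, {"xyz": [0, 0, 0], "turn": 0}, {"xyz": [0, 0, 0], "turn": 0}, {"xyz": [0, 0, 0], "turn": 0}]' --gripper 0.2 --newtons 6

```text
time: 25.52
tool_pos: [0.4337, 0.2638, 0.1201]
tool_rot: [-3.14, -0.001, 0.22]
contact_force: [-1.7, 4.7, 1.2]
opening: 0.0381
```

>>> apply_moves --rows '[{"xyz": [5, 0, -2], "turn": 0}, {"xyz": [6, -1, -2], "turn": 0}, {"xyz": [6, -2, -1.5], "turn": 0}, {"xyz": [6, -2, -1], "turn": 0}, {"xyz": [5, -2, -1], "turn": 0}, {"xyz": [5, -4, -1], "turn": 0}, {"xyz": [0, -2, 0], "turn": 0}, {"xyz": [0, 0, 0], "turn": 0}]'

```text
time: 26.52
tool_pos: [0.463, 0.283, 0.1283]
tool_rot: [3.141, -0.0, 0.22]
contact_force: [-0.7, 0.3, 0.4]
opening: 0.035
```

>>> apply_moves --rows '[{"xyz": [0, 0, -8], "turn": 0}, {"xyz": [0, 0, -10], "turn": 0}, {"xyz": [0, 0, -12], "turn": 0}, {"xyz": [0, 0, -3], "turn": 0}, {"xyz": [0, -3, 0], "turn": 0}, {"xyz": [0, -4, 0], "turn": 0}, {"xyz": [0, -4, 0], "turn": 0}, {"xyz": [0, 0, 0], "turn": 0}]'

```text
time: 27.52
tool_pos: [0.4603, 0.294, 0.161]
tool_rot: [3.142, 0.0, 0.22]
contact_force: [0.5, 0.4, -1.2]
opening: 0.0319
```

>>> apply_moves --rows '[{"xyz": [0, 0, 0], "turn": 0}, {"xyz": [0, 0, 0], "turn": 0}, {"xyz": [0, 0, -20], "turn": 0}, {"xyz": [0, 0, -25], "turn": 0}, {"xyz": [0, 0, -25], "turn": 0}, {"xyz": [0, 0, -25], "turn": 0}, {"xyz": [0, 0, -25], "turn": 0}, {"xyz": [0, 0, -6], "turn": 0}, {"xyz": [0, 0, 0], "turn": 0}]' --newtons 25

```text
time: 28.65
tool_pos: [0.4604, 0.2936, 0.2868]
tool_rot: [3.142, 0.0, 0.22]
contact_force: [-0.4, -0.3, -1.5]
opening: 0.0318
```

```bash
cat >> h.py <<'E'
def balledges(fn):
    "ball outline in wrist image: first ball-coloured row near col 258"
    balltilt(fn)
    f=cv2.imread('pics/'+fn)
    print('up col258',[(y,f[y,258].tolist()) for y in range(120,232,6)])
    for y in (165,175,185): print(y,[(x,f[y,x].tolist()) for x in list(range(212,240,5))+list(range(276,304,5))])
E
python3 - <<'E'
from h import *
balledges('w6.png');mv(S(-.035,-.033,.16),SY)
E
```

```text
-0.2 [[258.0, 211.0]]
-0.1 [[258.0, 199.0]]
0 [[258.0, 187.0]]
0.1 [[258.0, 175.0]]
0.2 [[258.0, 163.0]]
up col258 [(120, [246, 246, 246]), (126, [180, 194, 205]), (132, [236, 242, 244]), (138, [174, 222, 244]), (144, [166, 181, 189]), (150, [227, 232, 232]), (156, [70, 105, 158]), (162, [84, 125, 187]), (168, [88, 133, 200]), (174, [93, 143, 210]), (180, [86, 132, 198]), (186, [77, 114, 169]), (192, [67, 99, 144]), (198, [66, 97, 142]), (204, [55, 83, 123]), (210, [68, 101, 148]), (216, [65, 98, 143]), (222, [65, 98, 144]), (228, [64, 91, 133])]
165 [(212, [124, 187, 243]), (217, [129, 196, 245]), (222, [58, 90, 128]), (227, [105, 136, 166]), (232, [76, 99, 117]), (237, [72, 105, 153]), (276, [74, 111, 162]), (281, [92, 116, 148]), (286, [222, 231, 238]), (291, [170, 184, 192]), (296, [166, 178, 190]), (301, [242, 245, 245])]
175 [(212, [72, 106, 154]), (217, [59, 85, 123]), (222, [82, 109, 134]), (227, [107, 137, 170]), (232, [82, 124, 182]), (237, [93, 142, 210]), (276, [83, 124, 184]), (281, [80, 117, 174]), (286, [70, 102, 146]), (291, [222, 232, 238]), (296, [218, 229, 235]), (301, [224, 234, 239])]
185 [(212, [72, 107, 157]), (217, [74, 110, 160]), (222, [74, 108, 159]), (227, [81, 120, 178]), (232, [96, 145, 216]), (237, [114, 174, 238]), (276, [87, 128, 190]), (281, [87, 135, 197]), (286, [77, 115, 168]), (291, [135, 153, 183]), (296, [111, 124, 148]), (301, [102, 116, 137])]
shift [-124.   498.4  126.6] turn 0.43156524123032014 at [0.4602 0.2935 0.2862] [3.141e+00 1.000e-03 2.200e-01] F [ 0.5  0.1 -1.7] op 0.0318 t 28.7
```

>>> apply_moves --rows '[{"xyz": [-5, 21, 0], "turn": 0}, {"xyz": [-10, 42, 0], "turn": 0}, {"xyz": [-10, 42, 0], "turn": 0}, {"xyz": [-10, 42, 0], "turn": 0}, {"xyz": [-10, 42, 0], "turn": 0}, {"xyz": [-10, 42, 0], "turn": 0}, {"xyz": [-10, 42, 0], "turn": 0}, {"xyz": [-10, 42, 0], "turn": 0}, {"xyz": [-10, 42, 0], "turn": 0}, {"xyz": [-10, 42, 0], "turn": 0}]'

```text
time: 29.95
tool_pos: [0.4535, -0.1184, 0.2865]
tool_rot: [-3.141, 0.001, 0.219]
contact_force: [-0.2, -0.4, -1.1]
opening: 0.0322
```

>>> apply_moves --rows '[{"xyz": [-10, 42, 0], "turn": 0}, {"xyz": [-12, 36, 0], "turn": 0}, {"xyz": [-7, 21, 0], "turn": 0}, {"xyz": [0, 0, 0], "turn": 0.12}, {"xyz": [0, 0, 0], "turn": 0.16}, {"xyz": [0, 0, 0], "turn": 0.152}, {"xyz": [0, 0, 0], "turn": 0}, {"xyz": [0, 0, 0], "turn": 0}]'

```text
time: 30.95
tool_pos: [0.4475, -0.2196, 0.2868]
tool_rot: [-3.141, 0.001, -0.21]
contact_force: [0.0, -0.6, -0.3]
opening: 0.0313
```

Run:
```python
from h import *
mv(S(-.035,-.033,.150),SY)
```

```text
shift [  0.3   0.5 136.8] turn 0.00221479350381637 at [ 0.4475 -0.2196  0.2868] [-3.141e+00  1.000e-03 -2.100e-01] F [ 0.  -0.6 -0.3] op 0.0313 t 30.95
```

>>> apply_moves --rows '[{"xyz": [0, 0, 20], "turn": 0}, {"xyz": [0, 0, 30], "turn": 0}, {"xyz": [0, 0, 30], "turn": 0}, {"xyz": [0, 0, 30], "turn": 0}, {"xyz": [0, 0, 20], "turn": 0}, {"xyz": [0, 0, 6], "turn": 0}, {"xyz": [0, 0, 0], "turn": 0}]'

```text
time: 31.82
tool_pos: [0.4481, -0.2195, 0.1514]
tool_rot: [-3.142, -0.0, -0.211]
contact_force: [-0.1, 0.4, -0.1]
opening: 0.0317
```

>>> apply_moves --rows '[{"xyz": [5, 0, 0], "turn": 0}, {"xyz": [7, 0, 0], "turn": 0}, {"xyz": [7, 0, 0], "turn": 0}, {"xyz": [7, 0, 0], "turn": 0}, {"xyz": [6, 0, 0], "turn": 0}, {"xyz": [3, 0, 0], "turn": 0}, {"xyz": [0, 0, 5], "turn": 0}, {"xyz": [0, 0, 5], "turn": 0}, {"xyz": [0, 0, 4], "turn": 0}, {"xyz": [0, 0, 0], "turn": 0}]'

```text
time: 33.08
tool_pos: [0.482, -0.2266, 0.1376]
tool_rot: [-3.141, 0.0, -0.212]
contact_force: [-2.0, 2.1, 4.3]
opening: 0.0319
```

Run:
```python
from h import *
mv(S(0,-.033,.135),SY)
```

```text
shift [0.1 0.9 2.6] turn -0.00027384229115767766 at [ 0.482  -0.2266  0.1376] [-3.141  0.    -0.212] F [-2.   2.1  4.3] op 0.0319 t 33.075
```

>>> apply_moves --rows '[{"xyz": [-1, -1, 0], "turn": 0}, {"xyz": [0, 0, 1], "turn": 0}, {"xyz": [0, 0, 1], "turn": 0}, {"xyz": [0, 0, 0], "turn": 0}]'

```text
time: 33.58
tool_pos: [0.4819, -0.2259, 0.1371]
tool_rot: [3.141, -0.002, -0.212]
contact_force: [-3.7, 0.2, 15.2]
opening: 0.0319
```

>>> apply_moves --rows '[{"xyz": [-1, 0, -1], "turn": 0}, {"xyz": [-1, 0, 0], "turn": 0}, {"xyz": [0, 0, 0], "turn": 0}, {"xyz": [0, 0, 0], "turn": 0}]' --newtons 12

```text
time: 34.08
tool_pos: [0.48, -0.2253, 0.1365]
tool_rot: [3.141, -0.001, -0.212]
contact_force: [0.1, -0.3, 5.1]
opening: 0.0322
```

>>> apply_moves --rows '[{"xyz": [0, 0, -0.5], "turn": 0}, {"xyz": [0, 0, 0], "turn": 0}]' --newtons 4

```text
time: 34.33
tool_pos: [0.4795, -0.225, 0.1365]
tool_rot: [-3.141, 0.0, -0.212]
contact_force: [0.2, -0.3, 2.8]
opening: 0.0321
```

>>> apply_moves --rows '[{"xyz": [0, 0, 0], "turn": 0}, {"xyz": [0, 0, 0], "turn": 0}, {"xyz": [0, 0, 0], "turn": 0}, {"xyz": [0, 0, 0], "turn": 0}, {"xyz": [0, 0, -10], "turn": 0}, {"xyz": [0, 0, -20], "turn": 0}, {"xyz": [0, 0, -30], "turn": 0}, {"xyz": [0, 0, -45], "turn": 0}, {"xyz": [0, 0, -45], "turn": 0}, {"xyz": [0, 0, 0], "turn": -0.1}]' --gripper 0.42

```text
time: 35.58
tool_pos: [0.4809, -0.226, 0.2916]
tool_rot: [3.138, -0.008, -0.11]
contact_force: [-0.4, -0.3, -0.2]
opening: 0.038
```

```bash
sed -i 's/SC=np.array(.*);SY/SC=np.array([0.4871,-0.1934,0]);SY/' h.py
python3 - <<'E'
from h import *
mv([.425,.325,.285],.19)
E
```

```text
shift [-116.1 -541.5    3.5] turn -0.2999242142392955 at [ 0.4809 -0.226   0.2916] [ 3.138 -0.008 -0.11 ] F [-0.4 -0.3 -0.2] op 0.038 t 35.575
```

>>> apply_moves --rows '[{"xyz": [-5, -22, 0], "turn": 0}, {"xyz": [-10, -45, 1], "turn": 0}, {"xyz": [-10, -45, 0], "turn": 0}, {"xyz": [-10, -45, 0], "turn": 0}, {"xyz": [-10, -45, 0], "turn": 0}, {"xyz": [-10, -45, 0], "turn": 0}, {"xyz": [-10, -45, 0], "turn": 0}, {"xyz": [-10, -45, 0], "turn": 0}, {"xyz": [-10, -45, 0], "turn": 0}, {"xyz": [-10, -45, 0], "turn": 0}]' --gripper 0.75

```text
time: 36.83
tool_pos: [0.4313, 0.2119, 0.2856]
tool_rot: [3.142, 0.001, -0.113]
contact_force: [0.4, 0.0, 0.3]
opening: 0.0689
```

>>> apply_moves --rows '[{"xyz": [-10, -45, 0], "turn": 0}, {"xyz": [-10, -45, 0], "turn": 0}, {"xyz": [-2, -23, 0], "turn": 0}, {"xyz": [0, 0, 0], "turn": -0.15}, {"xyz": [0, 0, 0], "turn": -0.15}, {"xyz": [0, 0, 0], "turn": 0}, {"xyz": [0, 0, 0], "turn": 0}]'

```text
time: 37.7
tool_pos: [0.4231, 0.3247, 0.2857]
tool_rot: [-3.142, 0.0, 0.185]
contact_force: [-0.4, -0.3, -0.7]
opening: 0.0688
```

```bash
cat > look.py <<'E'
from h import *
def look(n):
    o,c=snap('wrist',f'w{n}.png');_,d=snap('top',f't{n}.png');_,e=snap('scene',f's{n}.png')
    print(o['tool_pos'],o['tool_rot'])
    w=np.zeros((600,800,3),np.uint8)
    w[:,:540]=cv2.resize(c['frame'][20:220,165:345],(540,600),interpolation=3)
    w[:208,544:]=cv2.resize(d['frame'][160:212,296:360],(256,208),interpolation=3)
    w[212:440,544:]=cv2.resize(e['frame'][180:260,250:340],(256,228),interpolation=3)
    cv2.imwrite(f'pics/v{n}.png',w)
    for y in (-.099,-.033,.033,.099):
        P=S(0,y,.163)
        print(y,((proj(o,d,[P])-[296,160])*4+[544,0]).round(),((proj(o,e,[P])-[250,180])*256/90+[544,212]).round())
E
python3 -c "
from look import *
look(7)"
```

```text
[0.42312487 0.32472815 0.28572322] [-3.14152509e+00  3.94143462e-04  1.84579388e-01]
-0.099 [[743.  97.]] [[716. 321.]]
-0.033 [[649.  76.]] [[681. 285.]]
0.033 [[556.  54.]] [[650. 253.]]
0.099 [[463.  33.]] [[621. 223.]]
```

View pics/v7.png

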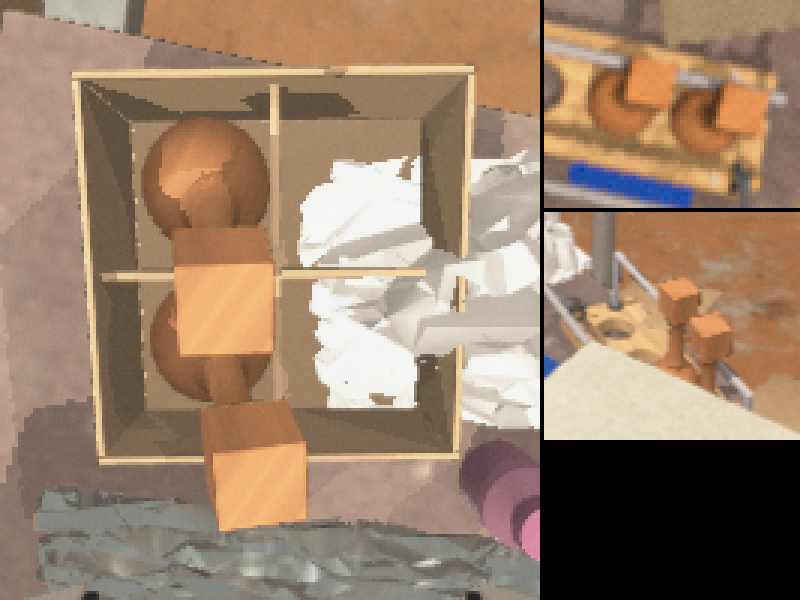

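Finials 1 and 2 stand in seats 1 and 2, with blocks at (744,110) and (650,84) against predicted (743,97) and (649,76). The carton hasn't moved. The next one is the far-left finial, block at about (223,310).

Run:
```python
from fit import *
o,c=robot.observe(),robot.read_camera('wrist')
zz=lambda L:np.array(L)/3+[165,20]
for b,q in [((206,180),[(174,265),(271,262),(273,353),(181,356)]),((210,340),[(213,453),(304,441),(305,520),(220,529)])]:
    P,ax,y=fitf(o,c,zz(b),zz(q)); g=P+.109*ax; mv([g[0],g[1],.118],.2)
    print('upright tool dx,dy',Ro.from_euler('xyz',[np.pi,0,.2]).inv().apply(P-g)*1000)
```

```text
ball [0.5162 0.3747] tilt 0.411 dir -2.667 blockyaw 0.224 blk ctr [0.4774 0.3548 0.1309] rms px 0.34
shift [ 58.5 -19.8 167.8] turn -0.013610629431124455 at [0.4237 0.3245 0.2858] [-3.141  0.     0.186] F [ 0.6 -0.1 -0.5] op 0.0689 t 37.9
upright tool dx,dy [ 41.94870884 -11.81661428  99.90832525]
ball [0.4489 0.3619] tilt 0.376 dir -2.371 blockyaw 0.271 blk ctr [0.4202 0.3341 0.1324] rms px 0.39
shift [ -1.6 -10.  167.8] turn -0.013610629431124455 at [0.4237 0.3245 0.2858] [-3.141  0.     0.186] F [ 0.6 -0.1 -0.5] op 0.0689 t 37.9
upright tool dx,dy [ 33.685825   -21.63069905 101.382336  ]
```

>>> apply_moves --rows '[{"xyz": [29, -10, 0], "turn": 0}, {"xyz": [29, -10, 0], "turn": -0.02}, {"xyz": [0, 0, 30], "turn": 0}, {"xyz": [0, 0, 40], "turn": 0}, {"xyz": [0, 0, 40], "turn": 0}, {"xyz": [0, 0, 25], "turn": 0}, {"xyz": [0, 0, 15], "turn": 0}, {"xyz": [0, 0, 10], "turn": 0}, {"xyz": [0, 0, 7], "turn": 0}, {"xyz": [0, 0, 0], "turn": 0}]' --gripper 0.62

```text
time: 39.15
tool_pos: [0.4771, 0.3551, 0.1189]
tool_rot: [-3.141, -0.0, 0.208]
contact_force: [-0.5, 0.2, 0.6]
opening: 0.0568
```

>>> apply_moves --rows '[{"xyz": [0, 0, 0], "turn": 0}, {"xyz": [0, 0, 0], "turn": 0}, {"xyz": [0, 0, 0], "turn": 0}, {"xyz": [0, 0, 0], "turn": 0}, {"xyz": [0, 0, 0], "turn": 0}, {"xyz": [0, 0, 0], "turn": 0}]' --gripper 0.2 --newtons 6

```text
time: 39.9
tool_pos: [0.4771, 0.3552, 0.119]
tool_rot: [-3.141, -0.0, 0.208]
contact_force: [-0.6, -1.0, 1.9]
opening: 0.0348
```

>>> apply_moves --rows '[{"xyz": [5, 0, -2], "turn": 0}, {"xyz": [6, 0, -2], "turn": 0}, {"xyz": [6, -1, -1.5], "turn": 0}, {"xyz": [6, -2, -1], "turn": 0}, {"xyz": [6, -2, -1], "turn": 0}, {"xyz": [6, -2, -1], "turn": 0}, {"xyz": [5, -3, 0], "turn": 0}, {"xyz": [1, -2, 0], "turn": 0}, {"xyz": [0, 0, 0], "turn": 0}]'

```text
time: 41.02
tool_pos: [0.515, 0.3751, 0.1272]
tool_rot: [3.141, -0.001, 0.208]
contact_force: [1.1, 0.5, -0.7]
opening: 0.0329
```

>>> apply_moves --rows '[{"xyz": [0, 0, 0], "turn": 0}, {"xyz": [0, 0, 0], "turn": 0}, {"xyz": [0, 0, -10], "turn": 0}, {"xyz": [0, 0, -25], "turn": 0}, {"xyz": [0, 0, -25], "turn": 0}, {"xyz": [0, 0, -25], "turn": 0}, {"xyz": [0, 0, -25], "turn": 0}, {"xyz": [0, 0, -25], "turn": 0}, {"xyz": [0, 0, -25], "turn": 0}, {"xyz": [0, 0, 0], "turn": 0}]' --newtons 25

```text
time: 42.28
tool_pos: [0.5154, 0.3757, 0.29]
tool_rot: [-3.14, -0.005, 0.208]
contact_force: [0.7, -0.5, -0.7]
opening: 0.0325
```

Run:
```python
from h import *
balledges('w8.png');mv(S(-.035,.033,.15),SY)
```

```text
-0.2 [[258.0, 211.0]]
-0.1 [[258.0, 199.0]]
0 [[258.0, 187.0]]
0.1 [[258.0, 175.0]]
0.2 [[258.0, 163.0]]
up col258 [(120, [107, 122, 146]), (126, [104, 117, 140]), (132, [102, 115, 139]), (138, [80, 106, 129]), (144, [113, 145, 178]), (150, [100, 131, 160]), (156, [67, 98, 141]), (162, [79, 121, 178]), (168, [89, 130, 193]), (174, [86, 132, 196]), (180, [90, 135, 198]), (186, [76, 116, 168]), (192, [67, 97, 143]), (198, [62, 93, 137]), (204, [61, 89, 126]), (210, [67, 96, 141]), (216, [65, 96, 140]), (222, [65, 94, 138]), (228, [61, 86, 125])]
165 [(212, [125, 142, 170]), (217, [128, 146, 171]), (222, [123, 137, 165]), (227, [166, 216, 241]), (232, [74, 96, 114]), (237, [63, 94, 136]), (276, [74, 109, 158]), (281, [69, 100, 143]), (286, [111, 145, 176]), (291, [244, 245, 245]), (296, [246, 246, 246]), (301, [245, 246, 245])]
175 [(212, [124, 140, 170]), (217, [124, 139, 167]), (222, [129, 143, 172]), (227, [169, 219, 242]), (232, [73, 110, 162]), (237, [87, 131, 193]), (276, [83, 122, 182]), (281, [70, 109, 160]), (286, [69, 101, 144]), (291, [242, 245, 245]), (296, [177, 189, 201]), (301, [176, 188, 200])]
185 [(212, [120, 134, 162]), (217, [126, 144, 172]), (222, [125, 141, 169]), (227, [99, 136, 181]), (232, [88, 136, 202]), (237, [100, 156, 225]), (276, [82, 120, 180]), (281, [84, 126, 186]), (286, [75, 113, 167]), (291, [79, 103, 126]), (296, [81, 105, 127]), (301, [240, 244, 243])]
shift [-163.3  506.5  137.4] turn 0.4197604515835387 at [0.5148 0.3753 0.2881] [-3.141e+00 -2.000e-03  2.080e-01] F [ 0.1  0.  -1.5] op 0.0319 t 42.325
```

>>> apply_moves --rows '[{"xyz": [-6, 20, 0], "turn": 0}, {"xyz": [-13, 40, 0], "turn": 0}, {"xyz": [-13, 40, 0], "turn": 0}, {"xyz": [-13, 40, 0], "turn": 0}, {"xyz": [-13, 40, 0], "turn": 0}, {"xyz": [-13, 40, 0], "turn": 0}, {"xyz": [-13, 40, 0], "turn": 0}, {"xyz": [-13, 40, 0], "turn": 0}, {"xyz": [-13, 40, 0], "turn": 0}, {"xyz": [-13, 40, 0], "turn": 0}]'

```text
time: 43.58
tool_pos: [0.4717, -0.0231, 0.2859]
tool_rot: [-3.141, 0.002, 0.208]
contact_force: [0.0, 0.3, -1.4]
opening: 0.0323
```

>>> apply_moves --rows '[{"xyz": [-13, 40, 0], "turn": 0}, {"xyz": [-13, 40, 0], "turn": 0}, {"xyz": [-13, 40, 0], "turn": 0}, {"xyz": [-1, 6, 0], "turn": 0.11}, {"xyz": [0, 0, 0], "turn": 0.16}, {"xyz": [0, 0, 0], "turn": 0.15}, {"xyz": [0, 0, 0], "turn": 0}, {"xyz": [0, 0, 0], "turn": 0}]'

```text
time: 44.58
tool_pos: [0.4593, -0.1533, 0.2866]
tool_rot: [-3.141, 0.001, -0.209]
contact_force: [-0.3, 0.4, -1.6]
opening: 0.0326
```

Run:
```python
from h import *
mv(S(-.035,.033,.150),SY)
```

```text
shift [  0.8   0.4 136.6] turn 0.002638607337304588 at [ 0.4593 -0.1533  0.2866] [-3.141e+00  1.000e-03 -2.090e-01] F [-0.3  0.4 -1.6] op 0.0326 t 44.575
```

>>> apply_moves --rows '[{"xyz": [0, 0, 20], "turn": 0}, {"xyz": [0, 0, 30], "turn": 0}, {"xyz": [0, 0, 30], "turn": 0}, {"xyz": [0, 0, 30], "turn": 0}, {"xyz": [1, 0, 20], "turn": 0}, {"xyz": [0, 0, 6], "turn": 0}, {"xyz": [0, 0, 0], "turn": 0}]'

```text
time: 45.45
tool_pos: [0.4606, -0.1537, 0.1513]
tool_rot: [-3.141, 0.0, -0.211]
contact_force: [0.3, 1.2, 0.0]
opening: 0.0326
```

>>> apply_moves --rows '[{"xyz": [5, 0, 0], "turn": 0}, {"xyz": [7, 0, 0], "turn": 0}, {"xyz": [7, 0, 0], "turn": 0}, {"xyz": [7, 0, 0], "turn": 0}, {"xyz": [6, 0, 0], "turn": 0}, {"xyz": [3, 0, 0], "turn": 0}, {"xyz": [0, 0, 5], "turn": 0}, {"xyz": [0, 0, 5], "turn": 0}, {"xyz": [0, 0, 4], "turn": 0}, {"xyz": [0, 0, 0], "turn": 0}]'

```text
time: 46.7
tool_pos: [0.4944, -0.1609, 0.1367]
tool_rot: [-3.141, 0.001, -0.212]
contact_force: [-1.0, 0.1, -0.9]
opening: 0.0322
```

Run:
```python
from h import *
mv(S(0,.033,.135),SY)
```

```text
shift [-0.3  0.3  1.7] turn -0.00034676647311693287 at [ 0.4944 -0.1609  0.1367] [-3.141e+00  1.000e-03 -2.120e-01] F [-1.   0.1 -0.9] op 0.0322 t 46.7
```

>>> apply_moves --rows '[{"xyz": [0, 0, 1.5], "turn": 0}, {"xyz": [0, 0, 1], "turn": 0}, {"xyz": [0, 0, 0], "turn": 0}]' --newtons 12

```text
time: 47.08
tool_pos: [0.4947, -0.161, 0.1347]
tool_rot: [-3.141, 0.0, -0.212]
contact_force: [0.3, -0.0, -1.2]
opening: 0.0324
```

>>> apply_moves --rows '[{"xyz": [0, 0, 1], "turn": 0}, {"xyz": [0, 0, 1], "turn": 0}, {"xyz": [0, 0, 0], "turn": 0}]'

```text
time: 47.45
tool_pos: [0.495, -0.161, 0.1333]
tool_rot: [-3.141, -0.001, -0.212]
contact_force: [-1.6, 0.8, 5.2]
opening: 0.0326
```

>>> apply_moves --rows '[{"xyz": [-0.5, 0, -0.3], "turn": 0}, {"xyz": [0, 0, 0], "turn": 0}]' --newtons 4

```text
time: 47.7
tool_pos: [0.4944, -0.161, 0.1331]
tool_rot: [-3.142, -0.0, -0.212]
contact_force: [0.0, 0.4, 2.4]
opening: 0.0325
```

>>> apply_moves --rows '[{"xyz": [0, 0, 0], "turn": 0}, {"xyz": [0, 0, 0], "turn": 0}, {"xyz": [0, 0, 0], "turn": 0}, {"xyz": [0, 0, 0], "turn": 0}, {"xyz": [0, 0, -10], "turn": 0}, {"xyz": [0, 0, -20], "turn": 0}, {"xyz": [0, 0, -30], "turn": 0}, {"xyz": [0, 0, -45], "turn": 0}, {"xyz": [0, 0, -45], "turn": 0}, {"xyz": [0, 0, 0], "turn": -0.1}]' --gripper 0.42

```text
time: 48.95
tool_pos: [0.4958, -0.1617, 0.2878]
tool_rot: [3.139, -0.008, -0.11]
contact_force: [-0.3, -0.2, -0.2]
opening: 0.0385
```

Run:
```python
from h import *
mv([.423,.325,.285],.19)
```

```text
shift [-1.257e+02 -4.757e+02  4.000e-01] turn -0.2999093991202284 at [ 0.4958 -0.1617  0.2878] [ 3.139 -0.008 -0.11 ] F [-0.3 -0.2 -0.2] op 0.0385 t 48.95
```

>>> apply_moves --rows '[{"xyz": [-5, -20, 0], "turn": 0}, {"xyz": [-12, -45, 0], "turn": 0}, {"xyz": [-12, -45, 0], "turn": 0}, {"xyz": [-12, -45, 0], "turn": 0}, {"xyz": [-12, -45, 0], "turn": 0}, {"xyz": [-12, -45, 0], "turn": 0}, {"xyz": [-12, -45, 0], "turn": 0}, {"xyz": [-12, -45, 0], "turn": 0}, {"xyz": [-12, -45, 0], "turn": 0}, {"xyz": [-12, -45, 0], "turn": 0}]' --gripper 0.75

```text
time: 50.2
tool_pos: [0.4276, 0.2761, 0.2827]
tool_rot: [3.141, 0.001, -0.114]
contact_force: [0.9, -0.3, 0.8]
opening: 0.0683
```

>>> apply_moves --rows '[{"xyz": [-12, -45, 0], "turn": 0}, {"xyz": [-1, -6, 0], "turn": 0}, {"xyz": [0, 0, 0], "turn": -0.15}, {"xyz": [0, 0, 0], "turn": -0.15}, {"xyz": [0, 0, 0], "turn": 0}, {"xyz": [0, 0, 0], "turn": 0}]'

```text
time: 50.95
tool_pos: [0.4221, 0.3257, 0.283]
tool_rot: [3.141, 0.0, 0.184]
contact_force: [0.1, 1.0, -0.5]
opening: 0.0689
```

```bash
sed -i 's/160:212,296:360/155:215,285:359/;s/(256,208)/(256,208)/;s/\[296,160\])\*4/[285,155])*3.46/' look.py; python3 -c "
from look import *
look(9)"
```

```text
[0.4220978  0.32574255 0.28299335] [3.14143374e+00 3.46540163e-04 1.83922784e-01]
-0.099 [[754. 101.]] [[716. 321.]]
-0.033 [[673.  83.]] [[681. 285.]]
0.033 [[593.  64.]] [[650. 253.]]
0.099 [[512.  46.]] [[621. 223.]]
```

View pics/v9.png

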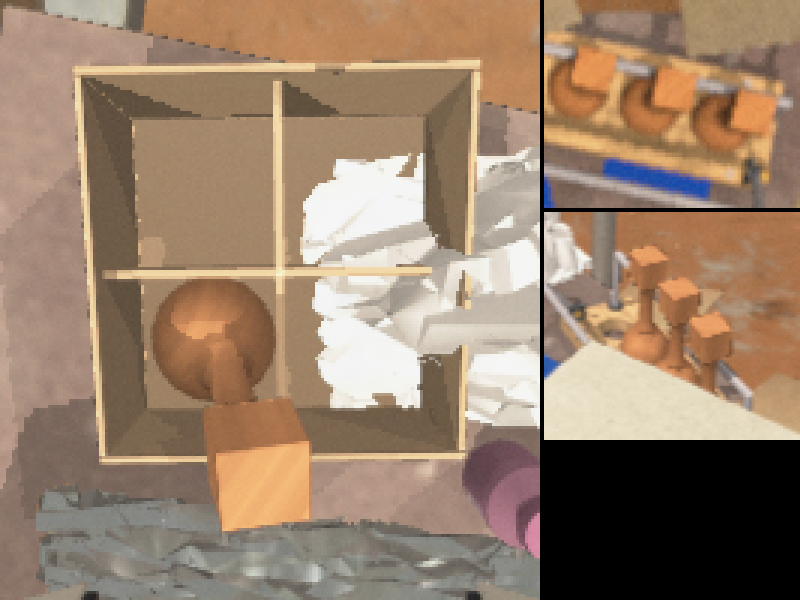

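All three stand in seats 1–3, and the last finial is still in place with its block at about (258,468).

>>> apply_moves --rows '[{"xyz": [0, -8, 30], "turn": -0.03}, {"xyz": [0, 0, 40], "turn": 0}, {"xyz": [0, 0, 40], "turn": 0}, {"xyz": [0, 0, 25], "turn": 0}, {"xyz": [0, 0, 15], "turn": 0}, {"xyz": [0, 0, 10], "turn": 0}, {"xyz": [0, 0, 4], "turn": 0}, {"xyz": [0, 0, 0], "turn": 0}]' --gripper 0.62

```text
time: 52.1
tool_pos: [0.4212, 0.3342, 0.1195]
tool_rot: [-3.141, -0.001, 0.218]
contact_force: [-0.5, 0.8, 0.4]
opening: 0.0569
```

>>> apply_moves --rows '[{"xyz": [0, 0, 0], "turn": 0}, {"xyz": [0, 0, 0], "turn": 0}, {"xyz": [0, 0, 0], "turn": 0}, {"xyz": [0, 0, 0], "turn": 0}, {"xyz": [0, 0, 0], "turn": 0}, {"xyz": [0, 0, 0], "turn": 0}]' --gripper 0.2 --newtons 6

```text
time: 52.85
tool_pos: [0.421, 0.3342, 0.1193]
tool_rot: [-3.141, -0.001, 0.218]
contact_force: [-0.9, 0.0, 3.1]
opening: 0.0374
```

>>> apply_moves --rows '[{"xyz": [5, -2, -2], "turn": 0}, {"xyz": [6, -3, -2], "turn": 0}, {"xyz": [6, -4, -1.5], "turn": 0}, {"xyz": [6, -4, -1], "turn": 0}, {"xyz": [5, -4, -1], "turn": 0}, {"xyz": [4, -3, -1], "turn": 0}, {"xyz": [1, -1, 0], "turn": 0}, {"xyz": [0, 0, 0], "turn": 0}]'

```text
time: 53.85
tool_pos: [0.4485, 0.3616, 0.1274]
tool_rot: [3.141, 0.0, 0.218]
contact_force: [-0.2, -0.3, -0.9]
opening: 0.0318
```

>>> apply_moves --rows '[{"xyz": [0, 0, 0], "turn": 0}, {"xyz": [0, 0, 0], "turn": 0}, {"xyz": [0, 0, -10], "turn": 0}, {"xyz": [0, 0, -25], "turn": 0}, {"xyz": [0, 0, -25], "turn": 0}, {"xyz": [0, 0, -25], "turn": 0}, {"xyz": [0, 0, -25], "turn": 0}, {"xyz": [0, 0, -25], "turn": 0}, {"xyz": [0, 0, -25], "turn": 0}, {"xyz": [0, 0, 0], "turn": 0}]' --newtons 25

```text
time: 55.1
tool_pos: [0.4493, 0.3621, 0.2901]
tool_rot: [-3.14, -0.005, 0.218]
contact_force: [0.6, -0.1, 0.0]
opening: 0.0322
```

Run:
```python
from h import *
balledges('w10.png');mv(S(-.035,.099,.15),SY)
```

```text
-0.2 [[258.0, 211.0]]
-0.1 [[258.0, 199.0]]
0 [[258.0, 187.0]]
0.1 [[258.0, 175.0]]
0.2 [[258.0, 163.0]]
up col258 [(120, [105, 136, 165]), (126, [107, 136, 166]), (132, [104, 133, 161]), (138, [81, 107, 129]), (144, [104, 134, 163]), (150, [100, 131, 162]), (156, [66, 101, 151]), (162, [82, 123, 181]), (168, [87, 134, 199]), (174, [94, 138, 204]), (180, [91, 136, 201]), (186, [75, 114, 168]), (192, [68, 98, 144]), (198, [61, 92, 136]), (204, [55, 85, 123]), (210, [66, 98, 142]), (216, [66, 96, 140]), (222, [67, 97, 141]), (228, [61, 89, 127])]
165 [(212, [130, 149, 176]), (217, [130, 144, 171]), (222, [130, 143, 174]), (227, [156, 205, 236]), (232, [74, 94, 114]), (237, [65, 97, 141]), (276, [76, 111, 161]), (281, [65, 95, 139]), (286, [106, 138, 170]), (291, [215, 223, 226]), (296, [239, 242, 244]), (301, [244, 245, 244])]
175 [(212, [95, 104, 123]), (217, [99, 112, 130]), (222, [97, 109, 129]), (227, [143, 189, 224]), (232, [74, 112, 164]), (237, [90, 133, 197]), (276, [81, 123, 181]), (281, [74, 113, 164]), (286, [68, 101, 147]), (291, [104, 133, 163]), (296, [235, 242, 245]), (301, [241, 245, 245])]
185 [(212, [96, 107, 127]), (217, [102, 115, 135]), (222, [100, 112, 131]), (227, [113, 154, 199]), (232, [89, 137, 203]), (237, [104, 158, 226]), (276, [90, 136, 201]), (281, [81, 124, 186]), (286, [76, 116, 171]), (291, [78, 102, 126]), (296, [80, 104, 127]), (301, [73, 95, 116])]
shift [-73.3 445.9 137.8] turn 0.4296984215443791 at [0.4487 0.3618 0.2883] [-3.141e+00 -2.000e-03  2.180e-01] F [-0.4 -0.8 -1.6] op 0.0322 t 55.15
```

>>> apply_moves --rows '[{"xyz": [-3, 20, 0], "turn": 0}, {"xyz": [-7, 42, 0], "turn": 0}, {"xyz": [-7, 42, 0], "turn": 0}, {"xyz": [-7, 42, 0], "turn": 0}, {"xyz": [-7, 42, 0], "turn": 0}, {"xyz": [-7, 42, 0], "turn": 0}, {"xyz": [-7, 42, 0], "turn": 0}, {"xyz": [-7, 42, 0], "turn": 0}, {"xyz": [-7, 42, 0], "turn": 0}, {"xyz": [-7, 42, 0], "turn": 0}]'

```text
time: 56.4
tool_pos: [0.4688, -0.0433, 0.2864]
tool_rot: [-3.141, 0.002, 0.217]
contact_force: [0.8, -0.0, -0.7]
opening: 0.0322
```

>>> apply_moves --rows '[{"xyz": [-5, 32, 0], "turn": 0}, {"xyz": [-2, 16, 0], "turn": 0}, {"xyz": [0, 0, 0], "turn": 0.12}, {"xyz": [0, 0, 0], "turn": 0.16}, {"xyz": [0, 0, 0], "turn": 0.15}, {"xyz": [0, 0, 0], "turn": 0}, {"xyz": [0, 0, 0], "turn": 0}]'

```text
time: 57.28
tool_pos: [0.4734, -0.0894, 0.2873]
tool_rot: [-3.141, 0.001, -0.209]
contact_force: [0.6, -0.1, -1.1]
opening: 0.0318
```

Run:
```python
from h import *
mv(S(-.035,.099,.150),SY)
```

```text
shift [  0.4  -0.2 137.3] turn 0.0028675492793128754 at [ 0.4734 -0.0894  0.2873] [-3.141e+00  1.000e-03 -2.090e-01] F [ 0.6 -0.1 -1.1] op 0.0318 t 57.275
```

>>> apply_moves --rows '[{"xyz": [0, 0, 20], "turn": 0}, {"xyz": [0, 0, 30], "turn": 0}, {"xyz": [0, 0, 30], "turn": 0}, {"xyz": [0, 0, 30], "turn": 0}, {"xyz": [0, 0, 20], "turn": 0}, {"xyz": [0, 0, 7], "turn": 0}, {"xyz": [0, 0, 0], "turn": 0}]'

```text
time: 58.15
tool_pos: [0.4737, -0.0896, 0.1506]
tool_rot: [-3.141, 0.0, -0.211]
contact_force: [0.2, 0.3, -1.3]
opening: 0.032
```

>>> apply_moves --rows '[{"xyz": [5, 0, 0], "turn": 0}, {"xyz": [7, 0, 0], "turn": 0}, {"xyz": [7, 0, 0], "turn": 0}, {"xyz": [7, 0, 0], "turn": 0}, {"xyz": [6, 0, 0], "turn": 0}, {"xyz": [3, 0, 0], "turn": 0}, {"xyz": [0, 0, 5], "turn": 0}, {"xyz": [0, 0, 5], "turn": 0}, {"xyz": [0, 0, 4], "turn": 0}, {"xyz": [0, 0, 0], "turn": 0}]'

```text
time: 59.4
tool_pos: [0.5075, -0.0968, 0.1361]
tool_rot: [-3.141, 0.001, -0.212]
contact_force: [-0.4, -0.2, -0.5]
opening: 0.0316
```

>>> apply_moves --rows '[{"xyz": [0, 0, 1.5], "turn": 0}, {"xyz": [0, 0, 1], "turn": 0}, {"xyz": [0, 0, 0], "turn": 0}]' --newtons 12

```text
time: 59.78
tool_pos: [0.5079, -0.0969, 0.134]
tool_rot: [-3.141, -0.0, -0.212]
contact_force: [0.2, 0.5, -0.8]
opening: 0.0321
```

Run:
```python
from h import *
mv(S(0,.099,.133),SY)
```

```text
shift [-0.  -0.3  1. ] turn -0.00035483702376959414 at [ 0.5079 -0.0969  0.134 ] [-3.141 -0.    -0.212] F [ 0.2  0.5 -0.8] op 0.0321 t 59.775
```

>>> apply_moves --rows '[{"xyz": [0, 0, 1], "turn": 0}, {"xyz": [0, 0, 1], "turn": 0}, {"xyz": [0, 0, 0], "turn": 0}]'

```text
time: 60.15
tool_pos: [0.5083, -0.0969, 0.1331]
tool_rot: [-3.141, -0.002, -0.212]
contact_force: [-1.4, 1.2, 7.3]
opening: 0.032
```

>>> apply_moves --rows '[{"xyz": [-0.3, 0, -0.3], "turn": 0}, {"xyz": [0, 0, 0], "turn": 0}]' --newtons 4

```text
time: 60.4
tool_pos: [0.5079, -0.0968, 0.1327]
tool_rot: [-3.141, -0.001, -0.212]
contact_force: [-0.7, 1.8, 4.4]
opening: 0.0321
```

>>> apply_moves --rows '[{"xyz": [0, 0, 0], "turn": 0}, {"xyz": [0, 0, 0], "turn": 0}, {"xyz": [0, 0, 0], "turn": 0}, {"xyz": [0, 0, 0], "turn": 0}, {"xyz": [0, 0, -10], "turn": 0}, {"xyz": [0, 0, -20], "turn": 0}, {"xyz": [0, 0, -30], "turn": 0}, {"xyz": [0, 0, -40], "turn": 0}, {"xyz": [-30, -40, -10], "turn": 0}, {"xyz": [-35, -40, 0], "turn": 0}]' --gripper 0.42

```text
time: 61.65
tool_pos: [0.4611, -0.0044, 0.244]
tool_rot: [-3.141, -0.003, -0.214]
contact_force: [0.2, 0.7, -0.7]
opening: 0.0383
```

>>> apply_moves --rows '[{"xyz": [0, 0, 0], "turn": -0.1}, {"xyz": [0, 0, 0], "turn": -0.17}, {"xyz": [0, 0, 0], "turn": -0.17}, {"xyz": [0, 0, 0], "turn": -0.17}, {"xyz": [0, 0, 0], "turn": -0.17}, {"xyz": [0, 0, 0], "turn": -0.17}, {"xyz": [0, 0, 0], "turn": -0.17}, {"xyz": [0, 0, 0], "turn": -0.17}, {"xyz": [0, 0, 0], "turn": -0.17}, {"xyz": [0, 0, 0], "turn": -0.11}]'

```text
time: 62.9
tool_pos: [0.4609, -0.005, 0.2431]
tool_rot: [3.141, -0.0, 1.362]
contact_force: [0.3, -0.2, 0.1]
opening: 0.0382
```

Run:
```python
from h import *
mv(sleeve(1.0)-[0,0,.019],1.359)
o,d=snap('top','t11.png');_,e=snap('scene','s11.png')
w=np.zeros((600,800,3),np.uint8)
w[:,:400]=cv2.resize(e['frame'][180:270,250:310],(400,600),interpolation=3)
w[:300,404:796]=cv2.resize(d['frame'][155:215,280:358],(392,300),interpolation=3)
cv2.imwrite('pics/v11.png',w)
```

```text
shift [ -1.6 -16.9 180.1] turn 0.0031521175509450217 at [ 0.4609 -0.005   0.2431] [ 3.141 -0.     1.362] F [ 0.3 -0.2  0.1] op 0.0382 t 62.9
```

View pics/v11.png

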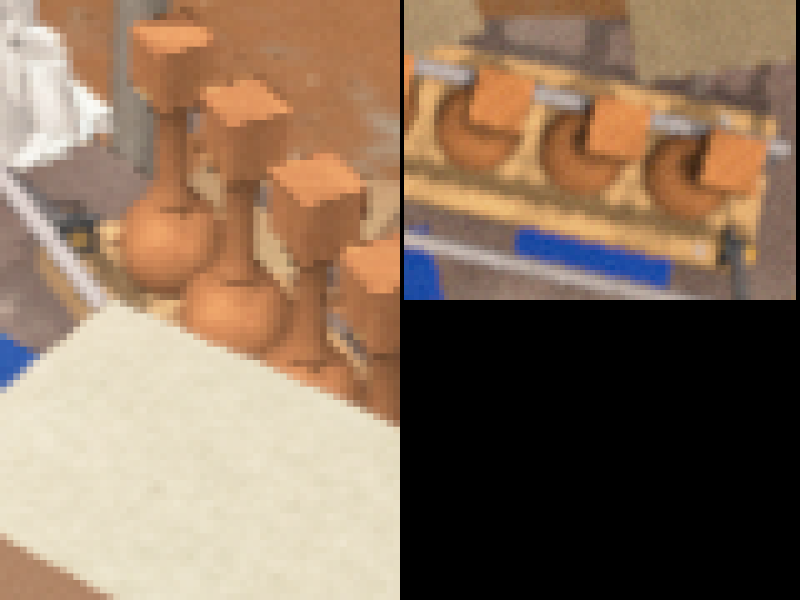

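All four stand upright in their seats (scene panel: four blocks above four sunken balls). Now I close the bail.

>>> apply_moves --rows '[{"xyz": [0, -17, 30], "turn": 0}, {"xyz": [0, 0, 40], "turn": 0}, {"xyz": [0, 0, 40], "turn": 0}, {"xyz": [0, 0, 40], "turn": 0}, {"xyz": [0, 0, 20], "turn": 0}, {"xyz": [0, 0, 9], "turn": 0}, {"xyz": [0, 0, 0], "turn": 0}]'

```text
time: 63.88
tool_pos: [0.4444, -0.0014, 0.0635]
tool_rot: [-3.142, -0.0, 1.357]
contact_force: [0.1, 0.4, -0.3]
opening: 0.0385
```

>>> apply_moves --rows '[{"xyz": [0, 0, 0], "turn": 0}, {"xyz": [0, 0, 0], "turn": 0}, {"xyz": [0, 0, 0], "turn": 0}, {"xyz": [0, 0, 0], "turn": 0}, {"xyz": [0, 0, 0], "turn": 0}]' --gripper 0.1 --newtons 15

```text
time: 64.5
tool_pos: [0.445, -0.0015, 0.0638]
tool_rot: [3.14, -0.0, 1.358]
contact_force: [1.9, -0.5, 4.9]
opening: 0.0156
```

Run:
```python
from h import *
p=None
mv(sleeve(1.0)-[0,0,.019],1.359)
for th in np.arange(1,-.01,-.1):
    a=.2985-th;q=np.array([68*np.sin(a),-68*np.cos(a)])
    if p is not None: print(round(th,1),(q-p).round(1))
    p=q
```

```text
shift [-1.7 -0.4  0.9] turn -0.001233139502466507 at [ 0.445  -0.0015  0.0638] [ 3.14  -0.     1.358] F [ 1.9 -0.5  4.9] op 0.0156 t 64.5
0.9 [ 5.4 -4.1]
0.8 [ 5.8 -3.6]
0.7 [ 6.1 -3. ]
0.6 [ 6.4 -2.3]
0.5 [ 6.6 -1.7]
0.4 [ 6.7 -1. ]
0.3 [ 6.8 -0.3]
0.2 [6.8 0.3]
0.1 [6.7 1. ]
0.0 [6.6 1.7]
```

>>> apply_moves --rows '[{"xyz": [0, 5.5, -4], "turn": 0}, {"xyz": [0, 6, -3.5], "turn": 0}, {"xyz": [0, 6, -3], "turn": 0}, {"xyz": [0, 6.5, -2.5], "turn": 0}, {"xyz": [0, 6.5, -1.5], "turn": 0}, {"xyz": [0, 6.5, -1], "turn": 0}, {"xyz": [0, 7, -0.5], "turn": 0}, {"xyz": [0, 6.5, 0.5], "turn": 0}, {"xyz": [0, 0, 0], "turn": 0}]'

```text
time: 65.62
tool_pos: [0.4941, -0.0123, 0.0788]
tool_rot: [3.141, 0.0, 1.358]
contact_force: [-1.3, -0.7, 1.3]
opening: 0.0155
```

>>> apply_moves --rows '[{"xyz": [0, 3, 0.5], "turn": 0}, {"xyz": [0, 3.5, 0.5], "turn": 0}, {"xyz": [0, 3.5, 1], "turn": 0}, {"xyz": [0, 3, 1], "turn": 0}, {"xyz": [0, 1.5, 0.5], "turn": 0}, {"xyz": [0, 0, 0], "turn": 0}]'

```text
time: 66.38
tool_pos: [0.5075, -0.0151, 0.0753]
tool_rot: [-3.141, 0.0, 1.358]
contact_force: [-5.0, -1.0, 4.4]
opening: 0.0152
```

Run:
```python
from h import *
for th in (.1,.05,0,-.05): mv(sleeve(th)-[0,0,.019])
```

```text
shift [-1.6 -7.  -2.4] turn None at [ 0.5075 -0.0151  0.0753] [-3.141  0.     1.358] F [-5.  -1.   4.4] op 0.0152 t 66.375
shift [-1.6 -3.7 -1.6] turn None at [ 0.5075 -0.0151  0.0753] [-3.141  0.     1.358] F [-5.  -1.   4.4] op 0.0152 t 66.375
shift [-1.6 -0.4 -0.7] turn None at [ 0.5075 -0.0151  0.0753] [-3.141  0.     1.358] F [-5.  -1.   4.4] op 0.0152 t 66.375
shift [-1.6  2.8  0.4] turn None at [ 0.5075 -0.0151  0.0753] [-3.141  0.     1.358] F [-5.  -1.   4.4] op 0.0152 t 66.375
```

>>> apply_moves --rows '[{"xyz": [0, 1.5, 0.5], "turn": 0}, {"xyz": [0, 1, 0.3], "turn": 0}, {"xyz": [0, 0, 0], "turn": 0}, {"xyz": [0, 0, 0], "turn": 0}]'

```text
time: 66.88
tool_pos: [0.5076, -0.0151, 0.075]
tool_rot: [-3.136, 0.0, 1.358]
contact_force: [-14.2, 0.5, 17.4]
opening: 0.0155
```

>>> apply_moves --rows '[{"xyz": [0, -1, -0.5], "turn": 0}, {"xyz": [0, 0, 0], "turn": 0}, {"xyz": [0, 0, 0], "turn": 0}, {"xyz": [0, 0, 0], "turn": 0}]' --gripper 0.45

```text
time: 67.38
tool_pos: [0.5096, -0.0155, 0.0749]
tool_rot: [3.141, -0.0, 1.358]
contact_force: [-0.2, -0.0, 0.7]
opening: 0.0416
```

>>> apply_moves --rows '[{"xyz": [0, 0, -15], "turn": 0}, {"xyz": [0, 0, -40], "turn": 0}, {"xyz": [0, 0, -50], "turn": 0}, {"xyz": [0, 0, -50], "turn": 0}, {"xyz": [0, 0, -40], "turn": 0}, {"xyz": [40, -20, 0], "turn": 0}, {"xyz": [45, -20, 0], "turn": 0}, {"xyz": [45, -20, 0], "turn": 0}, {"xyz": [20, -10, 0], "turn": 0}, {"xyz": [0, 0, 0], "turn": 0}]'

```text
time: 68.62
tool_pos: [0.4721, 0.1473, 0.2711]
tool_rot: [3.14, -0.001, 1.361]
contact_force: [0.6, -0.5, -0.1]
opening: 0.0413
```

Run:
```python
from h import *
o,d=snap('top','t12.png');_,e=snap('scene','s12.png')
w=np.zeros((600,800,3),np.uint8)
w[:,:400]=cv2.resize(e['frame'][180:270,250:310],(400,600),interpolation=3)
w[:255,404:]=cv2.resize(d['frame'][150:210,265:358],(396,255),interpolation=3)
w[260:560,404:]=cv2.resize(d['frame'][130:280,60:258],(396,300))
cv2.imwrite('pics/v12.png',w)
print('bar closed px top view',[((proj(o,d,[sleeve(t,-.139),sleeve(t,.1)])-[265,150])*4.258+[404,0]).round().tolist() for t in (0,.1)], o['time'],o['contact_force'])
```

```text
bar closed px top view [[[775.0, 198.0], [437.0, 120.0]], [[774.0, 207.0], [435.0, 128.0]]] 68.625 [ 0.64120484 -0.45234559 -0.0508324 ]
```

View pics/v12.png

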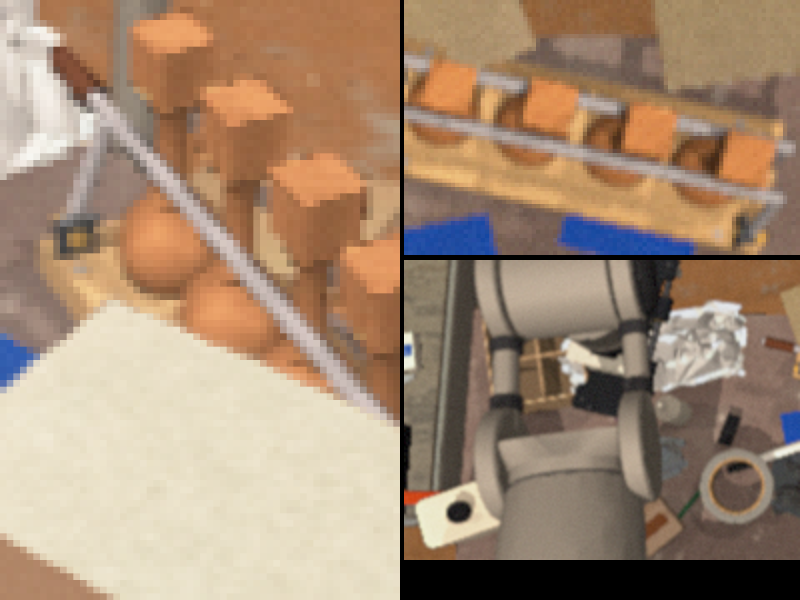

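```bash
python3 -c "
from h import robot
print(robot.hand_in())"
```

```text
the job is handed in; nothing more can be done
None
```

The job is done and handed in at about 69 s of the 208 s allowed. I opened the bail to its stop and stood the four finials, ball down, in seats 1 to 4. I then closed the bail, pushing it onto its stop.

**Checks that agreed:**
- **Bail:** fully closed. It pushed back with about 14 N along x without moving further, and in the top view the bar lies on its predicted closed line.
- **Finials:** the last picture shows all four standing between the bar and the rail. I lowered each until the seat pushed back.
- **Arm:** it had backed off and was touching nothing when I handed in.

**Small disagreements:**
- **Seat position:** my first stand estimate was about 2 mm off, which showed as side forces when lowering the first two finials. I corrected it before the last two.
- **Finial lean:** the finial in seat 1 leaned slightly to the front (about 8–10 mm at the block) before the bail closed. I did not measure it again afterwards.
- **Carton and bystanders:** I saw no knock to the carton between finials, and I did not touch the glue bottle or the jar on purpose. The arm covered part of that area in the last picture, and I did not measure their positions at the end.

I viewed 14 pictures.

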